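# Lay out the painting board for the toy tugboat

## Robot

A 7-joint arm with a two-finger parallel gripper is mounted at the origin on the work surface. World frame = base frame: x ahead of the robot, y to its left, z up, the work surface at z = 0. Lengths are in mm, angles in degrees, forces in N, time in s.
With the tool pointing down it reaches from about 400 to 850 mm from the base axis. Payload 6.9 kg.
Tool frame: the origin (TCP) lies at the very end of the fingers, on their centre line; the grasp point (between the pads) lies 19 mm behind it; z points along the fingers, y is the direction in which the jaws open and shut (so a half turn about z gives the same grasp; the last joint's range is limited). The gripper opens to 85 mm and grips with 20 to 120 N. Pads are 22 mm wide; open, the fingers measure 114 mm over their backs; the gripper's body (76 mm by 85 mm) begins 54 mm behind the grasp point. The pads swing forward as they close: fully open they stand 13 mm farther back than shut.
Start: joints at [74.8, 29.078, -13.613, 85.955, 7.202, 65.827, -8.869], TCP at [226.446, -582.523, 231.275] pointing down, gripper open.
Joint ranges: [-176.47, 176.47], [-13.61, 117.27], [-81.72, 77.17], [0.22, 143.17], [-87.28, 267.28], [10, 112.55], [-165.47, 165.47]. Speed limits (degrees/s): [136.94, 136.94, 180, 180, 180, 180, 180].

## Interface

Orientations are given as [roll, pitch, yaw] about the fixed x, y, z axes, in that order (R = Rz(yaw) Ry(pitch) Rx(roll)).
In Python, from station import robot, optics, finish_job, nets gives the robot as it stands.
- The arm moves only by the shell command python3 -m pendant 'ROWS' [FORCE]. ROWS is a JSON object of lists of equal length, an entry for each row: "delta_pos": the shift along the tool's x, y, z in m, a list of three; "delta_rot": the turn, a rotation vector about the tool's x, y, z in units of 6 degrees (1.0 is 6 degrees), a list of three; "fingers": the finger opening in m, from 0 to 0.0854. In form: {"delta_pos": [[tx, ty, tz], ...], "delta_rot": [[ax, ay, az], ...], "fingers": [fingers, ...]}. A call has 1 to 12 rows; each row shifts and turns the commanded pose from where the row before left it, along the tool's axes as they then stand; what a row does not reach is not made up. A row lasts 1/8 s, in which the tool goes at most 62.5 mm and 10.7 degrees, less where a joint would pass 70% of its speed; a pose out of reach is approached as far as the arm can. A call with a gripper value outside its range is refused whole. The fingers move at their own pace and stop on an object; FORCE is the grip in N (left out, the last holds). Time passes only in rows, so rows that do not move let the fingers close. It gives the time, the measured TCP pose, the force and the opening at its end, in the units of the state.
- robot.get_state(): the state, without advancing time (a new reading comes with each control period).
- optics.camera(name): name is "scene" or "top" or "wrist"; returns a dict with "pixels" (400x640x3 uint8, red, green, blue), "mtx" (3x3 intrinsics, pixels), "cam_to_world" (4x4, takes a point from camera to world coordinates); the wrist camera has in their place "tool_from_camera" (4x4, takes a point from camera to tool coordinates, whose origin is the TCP and whose axes are the flange's). Camera axes: x right, y down, z forward; pixel columns grow to the right and rows downward; lengths in mm; the calibration is good to about 2 mm. A picture is of the moment at which its call begins: read the wrist's pose just before it. There is no depth.
- finish_job(): hands the job in, once; it reports no verdict.
Trained networks look in a picture, given as the dict that the camera call returned (one of the last four; its "shot" number tells which), for a name from the list of things; names that differ only in an ending like _2 or _b are one class to them, and where a whole thing is asked for, a point or a joint stands for the part that bears it (a point fixed in the world has none). Each returns a list of dicts, best first, with "conf" (0 to 1); they miss things now and then, are a little off and sometimes report something else, mostly with a low value. They report only what shows in the picture. A call takes as long as a camera call. They do not tell look-alikes from the thing itself.
- nets.trace(target, picture): "mask" (400x640 bool, what is visible of it) and "bbox" ([left, top, right, bottom] in pixels, round what is visible of it).
The state is a dict: "time_s": time; "q": joint angles; "joint_vel": joint speeds; "tau": joint torques, N m; "ee_pos": TCP position; "ee_rot": TCP orientation; "ft_force": force on the tool from outside, world axes, zero at the start; "wrist_torque": the same for the moment, N m; "opening": finger opening in mm.
Only numpy, scipy, OpenCV 4.12 (cv2) and the standard library are available. Lean on these libraries where they do the work, as an engineer would, in place of code of your own. Each camera call takes 0.05 s, during which the arm holds its last target.

## Task

Lay out the step board so that its three columns follow the coats of the tugboat: blue hull first, at the end beside the tray of bare castings; white wheelhouse in the middle, where its pot already stands; red funnel last, at the end beside the finished master on its black stand. Stand the blue and the red paint pot in the round wells of their columns, and in the pocket in front of each of the three pots stand the sample boat on which that pot's colour is the last coat applied, upright and with its bow pointing to the pot. Set things down rather than drop them, and leave the white pot and the yellow pot where they stand.

Things in the scene. Friction and masses are not known exactly. Their poses are not given: they have to be found in the camera images.
- step_board: fixed plywood board, 210 (x) x 320 (y) x 20 mm high. Origin: centre of its underside; x points away from the robot, y left. Front row: boat pockets (dark floor), 98 (x) x 55 (y) mm, centres at x = -45 mm; back row: round dark pot wells, 66 mm wide, centres at x = +60 mm; three of each, at y = +100, 0, -100 mm. All 5 mm deep: floors at z = 15 mm, board's top at z = 20 mm. A pocket and the well behind it are one column
- castings_tray: fixed blue plastic tray full of unpainted brown castings, 172 x 130 mm, about 80 mm high, standing beyond the left (+y) or the right (-y) end of the board. Origin: centre of its underside
- master: finished tugboat (blue, white, red) fixed on a black stepped stand of 130 x 90 mm, 80 mm high in all, beyond the other end of the board. Not to be moved. Origin: centre of the stand's underside
- boat_hull: toy tugboat, 78 x 36 x 50 mm high, 60 g; sample after the first coat: hull blue, wheelhouse and funnel with its casing bare brown. Origin: centre of its underside; x to the pointed bow, z up. Hull 25 mm high, sides upright and 36 mm apart from x = -28 to +12 mm; wheelhouse (28 wide, to z = 43 mm) at x = 5 mm, casing with round funnel (to z = 50 mm) at x = -19 mm
- boat_cabin: toy tugboat, 78 x 36 x 50 mm high, 60 g; sample after the second coat: hull blue, wheelhouse white, funnel with its casing bare brown. Origin: centre of its underside; x to the pointed bow, z up. Hull 25 mm high, sides upright and 36 mm apart from x = -28 to +12 mm; wheelhouse (28 wide, to z = 43 mm) at x = 5 mm, casing with round funnel (to z = 50 mm) at x = -19 mm
- boat_funnel: toy tugboat, 78 x 36 x 50 mm high, 60 g; sample after the last coat: hull blue, wheelhouse white, funnel with its casing red. Origin: centre of its underside; x to the pointed bow, z up. Hull 25 mm high, sides upright and 36 mm apart from x = -28 to +12 mm; wheelhouse (28 wide, to z = 43 mm) at x = 5 mm, casing with round funnel (to z = 50 mm) at x = -19 mm
- pot_blue: closed paint jar, blue all over, 46 mm body, 50 mm round screw lid from z = 44 to 60 mm, 60 mm tall, about 120 g. Origin: centre of its underside, z up
- pot_red: closed paint jar, red all over, 46 mm body, 50 mm round screw lid from z = 44 to 60 mm, 60 mm tall, about 120 g. Origin: centre of its underside, z up
- pot_white: closed paint jar, white all over, 46 mm body, 50 mm round screw lid from z = 44 to 60 mm, 60 mm tall, about 120 g. Origin: centre of its underside, z up. Already stands in the middle well; it stays there
- pot_yellow: closed paint jar, yellow all over, 46 mm body, 50 mm round screw lid from z = 44 to 60 mm, 60 mm tall, about 120 g. Origin: centre of its underside, z up. Not part of this job: it stays where it stands
There are look-alikes about, which are no part of the job. Leave any green or turquoise look-alike of the pot_white alone.

How it is judged (in metres and radians):
At the end, for the whole second after the job is handed in: By the tray: blue pot, blue-hull boat; middle: white pot, white-wheelhouse boat; by the master: red pot, red-funnel boat. Pots within 12 mm of well centres, boats 13 mm of pocket centres (board x and y), on the floor (4 mm), upright (0.1 rad), bows to the pots (0.35 rad), at rest (((y of castings_tray in the frame of step_board above 0 m and (x of boat_hull in the frame of step_board between -0.058 and -0.032 m and y of boat_hull in the frame of step_board between 0.087 and 0.113 m and z of boat_hull in the frame of step_board between 0.011 and 0.019 m and angle between boat_hull's own z axis and vertical below 0.1 rad and linear speed of boat_hull below 0.02 m/s and angle between the x axis of boat_hull and the x axis of step_board, either way round below 0.35 rad and x of pot_blue in the frame of boat_hull above 0.05 m) and (x of pot_blue in the frame of step_board between 0.048 and 0.072 m and y of pot_blue in the frame of step_board between 0.088 and 0.112 m and z of pot_blue in the frame of step_board between 0.011 and 0.019 m and angle between pot_blue's own z axis and vertical below 0.1 rad and linear speed of pot_blue below 0.02 m/s) and (x of boat_cabin in the frame of step_board between -0.058 and -0.032 m and y of boat_cabin in the frame of step_board between -0.013 and 0.013 m and z of boat_cabin in the frame of step_board between 0.011 and 0.019 m and angle between boat_cabin's own z axis and vertical below 0.1 rad and linear speed of boat_cabin below 0.02 m/s and angle between the x axis of boat_cabin and the x axis of step_board, either way round below 0.35 rad and x of pot_white in the frame of boat_cabin above 0.05 m) and (x of pot_white in the frame of step_board between 0.048 and 0.072 m and y of pot_white in the frame of step_board between -0.012 and 0.012 m and z of pot_white in the frame of step_board between 0.011 and 0.019 m and angle between pot_white's own z axis and vertical below 0.1 rad and linear speed of pot_white below 0.02 m/s) and (x of boat_funnel in the frame of step_board between -0.058 and -0.032 m and y of boat_funnel in the frame of step_board between -0.113 and -0.087 m and z of boat_funnel in the frame of step_board between 0.011 and 0.019 m and angle between boat_funnel's own z axis and vertical below 0.1 rad and linear speed of boat_funnel below 0.02 m/s and angle between the x axis of boat_funnel and the x axis of step_board, either way round below 0.35 rad and x of pot_red in the frame of boat_funnel above 0.05 m) and (x of pot_red in the frame of step_board between 0.048 and 0.072 m and y of pot_red in the frame of step_board between -0.112 and -0.088 m and z of pot_red in the frame of step_board between 0.011 and 0.019 m and angle between pot_red's own z axis and vertical below 0.1 rad and linear speed of pot_red below 0.02 m/s)) or (y of castings_tray in the frame of step_board below 0 m and (x of boat_hull in the frame of step_board between -0.058 and -0.032 m and y of boat_hull in the frame of step_board between -0.113 and -0.087 m and z of boat_hull in the frame of step_board between 0.011 and 0.019 m and angle between boat_hull's own z axis and vertical below 0.1 rad and linear speed of boat_hull below 0.02 m/s and angle between the x axis of boat_hull and the x axis of step_board, either way round below 0.35 rad and x of pot_blue in the frame of boat_hull above 0.05 m) and (x of pot_blue in the frame of step_board between 0.048 and 0.072 m and y of pot_blue in the frame of step_board between -0.112 and -0.088 m and z of pot_blue in the frame of step_board between 0.011 and 0.019 m and angle between pot_blue's own z axis and vertical below 0.1 rad and linear speed of pot_blue below 0.02 m/s) and (x of boat_cabin in the frame of step_board between -0.058 and -0.032 m and y of boat_cabin in the frame of step_board between -0.013 and 0.013 m and z of boat_cabin in the frame of step_board between 0.011 and 0.019 m and angle between boat_cabin's own z axis and vertical below 0.1 rad and linear speed of boat_cabin below 0.02 m/s and angle between the x axis of boat_cabin and the x axis of step_board, either way round below 0.35 rad and x of pot_white in the frame of boat_cabin above 0.05 m) and (x of pot_white in the frame of step_board between 0.048 and 0.072 m and y of pot_white in the frame of step_board between -0.012 and 0.012 m and z of pot_white in the frame of step_board between 0.011 and 0.019 m and angle between pot_white's own z axis and vertical below 0.1 rad and linear speed of pot_white below 0.02 m/s) and (x of boat_funnel in the frame of step_board between -0.058 and -0.032 m and y of boat_funnel in the frame of step_board between 0.087 and 0.113 m and z of boat_funnel in the frame of step_board between 0.011 and 0.019 m and angle between boat_funnel's own z axis and vertical below 0.1 rad and linear speed of boat_funnel below 0.02 m/s and angle between the x axis of boat_funnel and the x axis of step_board, either way round below 0.35 rad and x of pot_red in the frame of boat_funnel above 0.05 m) and (x of pot_red in the frame of step_board between 0.048 and 0.072 m and y of pot_red in the frame of step_board between 0.088 and 0.112 m and z of pot_red in the frame of step_board between 0.011 and 0.019 m and angle between pot_red's own z axis and vertical below 0.1 rad and linear speed of pot_red below 0.02 m/s)))); the robot touches nothing.
It fails at once if the white or the yellow pot was shifted by more than 20 mm, or tipped (distance of any of pot_white, pot_yellow from where it was at the start of the episode above 0.02 m or angle between any of pot_white, pot_yellow's own z axis and vertical above 0.35 rad).
It fails at once if a boat or pot was dropped from more than 40 mm above the board's pockets ((height (world z) of boat_hull above 0.055 m and contact force between boat_hull and anything else below 0.02 N) or (height (world z) of boat_cabin above 0.055 m and contact force between boat_cabin and anything else below 0.02 N) or (height (world z) of boat_funnel above 0.055 m and contact force between boat_funnel and anything else below 0.02 N) or (height (world z) of pot_blue above 0.055 m and contact force between pot_blue and anything else below 0.02 N) or (height (world z) of pot_red above 0.055 m and contact force between pot_red and anything else below 0.02 N)).
It also fails if it takes over 138 s, if anything falls off the work surface, if the arm or the gripper's body presses on something with over 40 N, if the wrist force passes 120 N, or if a joint passes its speed limit or range.

## Working session

There is one attempt and no reset: what is moved stays moved. The work goes in short steps, Python scripts to look and compute and a shell command to move; the robot and the scene stay as the last step left them, time stands still between calls to the robot, and variables do not carry over. Pictures are saved under pics/ and viewed, and the job is handed in when it is done.

```bash
ls; mkdir -p pics; python3 - <<'E'
from station import robot, optics, nets
import cv2
print(robot.get_state())
for n in ("scene","top","wrist"):
    p=optics.camera(n)
    cv2.imwrite(f"pics/a_{n}.png",p["pixels"][:,:,::-1])
    print(n,p["mtx"].tolist(),(p.get("cam_to_world") if "cam_to_world" in p else p["tool_from_camera"]).tolist() )
E
```

```text
pics
{'time_s': 0.0, 'q': array([ 74.79968771,  29.1249168 , -13.61004157,  86.00893775,
         7.20377977,  65.82661397,  -8.86758673]), 'joint_vel': array([-0.00739557, -0.01131541,  0.02188297,  0.11334165,  0.04109772,
        0.03909425,  0.03829604]), 'tau': array([ 5.62667556e-04, -6.20605516e+01, -2.18636759e+00, -2.49660784e+01,
        1.27602767e-02,  1.18862363e-02,  7.67584652e-06]), 'ee_pos': array([ 226.21768926, -582.08555197,  230.43556671]), 'ee_rot': array([-1.79898662e+02,  3.06868811e-03,  2.12493138e+01]), 'ft_force': array([ 0.08614477, -0.68684499, -0.17747432]), 'wrist_torque': array([-0.01609833,  0.0786739 , -0.00038141]), 'opening': 85.46651399832142}
scene [[421.53461195847257, 0.0, 321.41591952087197], [0.0, 421.53461195847257, 201.98147025492403], [0.0, 0.0, 1.0]] [[-0.06812350755011683, 0.7142333955069508, -0.6965844130194709, 1409.0612839400837], [0.9975581860823923, 0.03799313729966806, -0.058601935958937444, 61.382598526205015], [-0.015390032458575335, -0.6988756529317216, -0.7150775962370685, 933.2763733233587], [0.0, 0.0, 0.0, 1.0]]
top [[414.12163471601514, 0.0, 321.87546844765404], [0.0, 414.12163471601514, 205.72094161880042], [0.0, 0.0, 1.0]] [[-0.020788755612850467, -0.9840148929297903, 0.17686864655004006, 337.7020490717091], [-0.999394517310584, 0.025389719091772907, 0.023789933459040295, -16.597098657198618], [-0.027900294077551974, -0.17626699253352765, -0.9839469096112715, 1241.301173738742], [0.0, 0.0, 0.0, 1.0]]
wrist [[281.47175281563113, 0.0, 316.58368797447207], [0.0, 281.47175281563113, 200.9330381669434], [0.0, 0.0, 1.0]] [[-0.001220540254471104, -0.9621470400077599, -0.2725281337509776, 68.98225922814846], [0.9999992104023008, -0.0010928196907012918, -0.0006204352473176478, 0.9321978690148836], [0.000299125825890311, -0.2725286758295852, 0.9621476141290953, -142.8641140000644], [0.0, 0.0, 0.0, 1.0]]
```

View pics/a_scene.png

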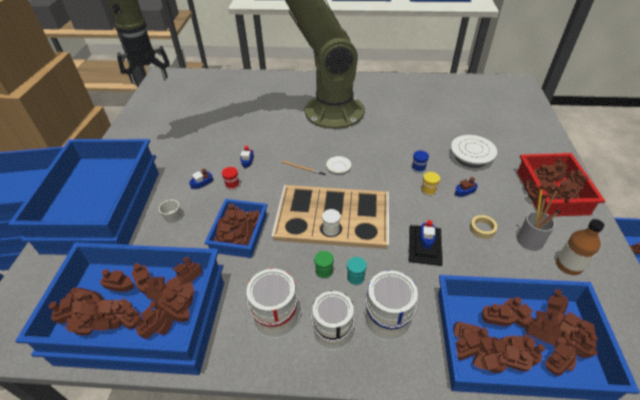

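View pics/a_top.png

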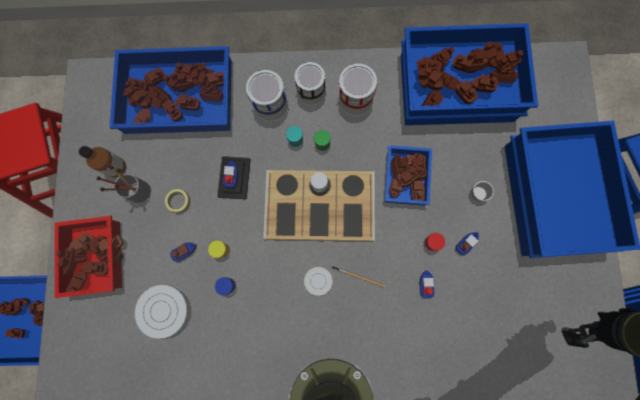

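View pics/a_wrist.png

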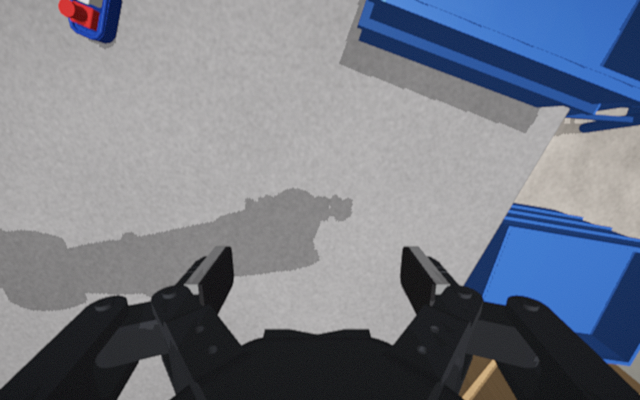

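```bash
cat > h.py <<'E'
from station import robot, optics, nets
import numpy as np, cv2
from scipy.spatial.transform import Rotation as Ro
def pose():
    s=robot.get_state(); T=np.eye(4); T[:3,:3]=Ro.from_euler('xyz',s["ee_rot"],degrees=True).as_matrix(); T[:3,3]=s["ee_pos"]; return T
def cam(n):
    P=pose() if n=="wrist" else None
    p=optics.camera(n)
    p["W"]=P@p["tool_from_camera"] if n=="wrist" else p["cam_to_world"]
    return p
def ray(p,uv,z):
    uv=np.atleast_2d(np.asarray(uv,float)); d=np.c_[uv,np.ones(len(uv))]@np.linalg.inv(p["mtx"]).T@p["W"][:3,:3].T
    o=p["W"][:3,3]; return o+d*((z-o[2])/d[:,2:])
def proj(p,X):
    X=np.atleast_2d(np.asarray(X,float)); c=(X-p["W"][:3,3])@p["W"][:3,:3]; q=c@p["mtx"].T; return q[:,:2]/q[:,2:]
def save(p,name,box=None,s=1):
    im=p["pixels"][:,:,::-1]
    if box: l,t,r,b=box; im=im[t:b,l:r]
    cv2.imwrite("pics/"+name+".png",cv2.resize(im,None,fx=s,fy=s,interpolation=cv2.INTER_CUBIC))
E
python3 - <<'E'
from h import *
p=cam("top"); q=cam("scene")
H=dict(boat_hull=20,boat_cabin=20,boat_funnel=20,pot_blue=55,pot_red=55,pot_white=60,pot_yellow=55,castings_tray=40,step_board=20,master=40)
for n,h in H.items():
    for nm,c in(("top",p),("scene",q)):
        for d in nets.trace(n,c)[:4]:
            v,u=np.nonzero(d["mask"]); 
            print(n,nm,round(d["conf"],2),np.round(d["bbox"]),[round(u.mean(),1),round(v.mean(),1)],np.round(ray(c,[u.mean(),v.mean()],h)[0,:2]))
a=lambda p,l,t:cv2.resize(p["pixels"][t:t+60,l:l+80,::-1],(400,300),interpolation=cv2.INTER_CUBIC)
cv2.imwrite("pics/b.png",np.vstack([np.hstack([a(p,145,222),a(p,420,210)]),np.hstack([a(p,395,255),a(p,380,140)])]))
cv2.imwrite("pics/c.png",np.vstack([np.hstack([a(q,430,160),a(q,175,145)]),np.hstack([a(q,210,130),a(q,390,210)])]))
E
```

```text
boat_hull top 0.82 [171. 242. 194. 263.] [np.float64(182.2), np.float64(250.7)] [432. 430.]
boat_hull top 0.2 [215. 154. 250. 198.] [np.float64(233.2), np.float64(177.3)] [652. 282.]
boat_hull scene 0.67 [456. 179. 477. 197.] [np.float64(465.4), np.float64(187.3)] [432. 430.]
boat_cabin top 0.86 [455. 231. 477. 255.] [np.float64(466.2), np.float64(243.1)] [ 436. -406.]
boat_cabin scene 0.71 [188. 168. 213. 189.] [np.float64(200.5), np.float64(178.8)] [ 436. -410.]
boat_funnel top 0.57 [416. 268. 437. 298.] [np.float64(426.0), np.float64(284.7)] [ 319. -282.]
boat_funnel scene 0.74 [241. 143. 252. 168.] [np.float64(246.3), np.float64(156.5)] [ 317. -283.]
pot_blue top 0.65 [214. 279. 236. 294.] [np.float64(224.1), np.float64(285.1)] [330. 294.]
pot_blue scene 0.73 [413. 151. 430. 172.] [np.float64(419.8), np.float64(160.9)] [353. 292.]
pot_red top 0.62 [426. 230. 443. 251.] [np.float64(433.9), np.float64(241.5)] [ 439. -305.]
pot_red scene 0.73 [223. 166. 237. 187.] [np.float64(230.5), np.float64(177.2)] [ 461. -300.]
pot_white top 0.68 [312. 172. 329. 194.] [np.float64(318.9), np.flo
[... 733 characters left out ...]
07.6), np.float64(175.0)] [ 636. -241.]
pot_yellow scene 0.64 [421. 172. 443. 194.] [np.float64(430.2), np.float64(182.4)] [453. 313.]
castings_tray top 0.67 [382. 144. 432. 205.] [np.float64(407.9), np.float64(174.9)] [ 640. -245.]
castings_tray scene 0.95 [206. 196. 269. 258.] [np.float64(237.1), np.float64(227.1)] [ 650. -242.]
step_board top 0.58 [262. 167. 375. 237.] [np.float64(319.0), np.float64(206.0)] [557.  22.]
step_board scene 0.69 [272. 188. 392. 247.] [np.float64(333.2), np.float64(216.0)] [575.  25.]
master top 0.64 [215. 155. 249. 198.] [np.float64(233.4), np.float64(177.4)] [647. 276.]
master scene 0.93 [411. 222. 442. 268.] [np.float64(425.3), np.float64(243.8)] [681. 278.]
```

View pics/b.png

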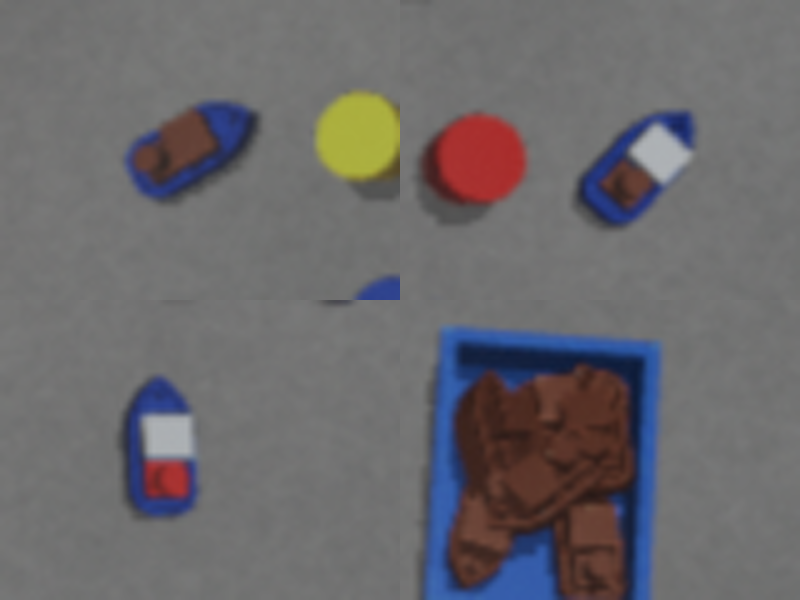

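View pics/c.png

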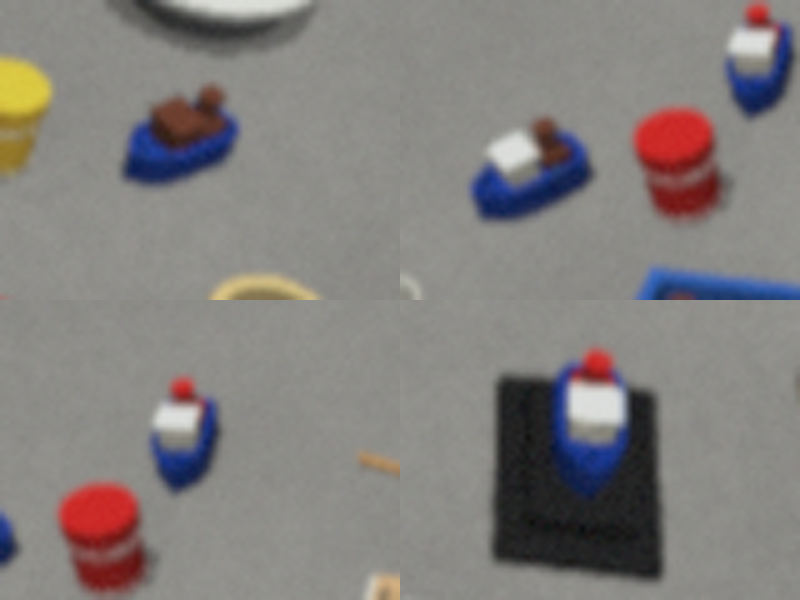

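```bash
python3 - <<'E'
from h import *
p=cam("top"); q=cam("scene")
for nm,c in(("top",p),("scene",q)):
    hsv=cv2.cvtColor(c["pixels"],cv2.COLOR_RGB2HSV)
    box={"top":(255,160,385,250),"scene":(262,178,402,255)}[nm]
    m=((hsv[...,0]>8)&(hsv[...,0]<28)&(hsv[...,1]>60)).astype(np.uint8)
    k=np.zeros_like(m);l,t,r,b=box;k[t:b,l:r]=m[t:b,l:r]
    k=cv2.morphologyEx(k,cv2.MORPH_OPEN,np.ones((2,2)))
    pts=np.argwhere(k)[:,::-1].astype(np.float32)
    # rectify mask to world z=20 and minAreaRect
    X=ray(c,pts,20)[:,:2].astype(np.float32)
    r=cv2.minAreaRect(X); print(nm,"board",r)
    dark=(c["pixels"].max(2)<75).astype(np.uint8)
    kk=np.zeros_like(m);l,t,rr,b=box;kk[t+5:b-5,l+5:rr-5]=dark[t+5:b-5,l+5:rr-5]
    n,lab,st,ce=cv2.connectedComponentsWithStats(kk)
    for i in range(1,n):
        if st[i,4]>40:
            Y=ray(c,ce[i],15)[0]; print("  dark",st[i,4],ce[i].round(1),Y[:2].round(1))
    for n,rng,bx,z in(("red",((168,180),(0,8)),{"top":(420,225,450,258),"scene":(215,160,245,195)},60),("blue",((110,130),(110,130)),{"top":(208,270,245,300),"scene":(408,145,436,178)},60),("yel",((20,35),(20,35)),{"top":(205,235,235,263),"scene":(415,168,448,200)},60)):
        l,t,r2,b=bx[nm]; hh=hsv[t:b,l:r2]
        mm=((hh[...,1]>120)&(hh[...,2]>100)&(((hh[...,0]>=rng[0][0])&(hh[...,0]<=rng[0][1]))|((hh[...,0]>=rng[1][0])&(hh[...,0]<=rng[1][1]))))
        v,u=np.nonzero(mm); v=v+t;u=u+l
        print("  ",n,len(u),u.min(),u.max(),v.min(),v.max(),u.mean().round(1),v.mean().round(1),ray(c,[u.mean(),v.mean()],z)[0,:2].round(1))
save(p,"board_top",(255,155,385,250),6)
E
```

```text
top board ((557.5784912109375, 18.210113525390625), (316.5147705078125, 210.87918090820312), 87.6972427368164)
  dark 294 [286.6 184.6] [626.2 119. ]
  dark 300 [352.6 185.3] [618.6 -81.3]
  dark 81 [320.2 190.3] [605.7  17.2]
  dark 500 [285.5 219. ] [520.4 123.1]
  dark 500 [318.8 219.2] [517.4  23.1]
  dark 501 [352.5 220.2] [512.  -77.5]
   red 248 427 444 233 250 435.6 241.3 [ 439.4 -308.3]
   blue 231 215 231 278 294 223.3 286.0 [327.3 294.9]
   yel 238 209 225 241 257 216.9 248.9 [432.  315.6]
scene board ((571.4000854492188, 23.8765869140625), (315.69158935546875, 224.3462677001953), 87.71013641357422)
  dark 323 [301.1 200.3] [510.9 -76.5]
  dark 266 [334.1 200.6] [506.7  24.6]
  dark 333 [366.9 204.7] [518.5 124.3]
  dark 224 [295.9 225.7] [614.2 -81.1]
  dark 234 [365.6 230.9] [622.9 119.7]
   red 239 222 237 167 187 229.9 176.1 [ 461.8 -300.9]
   blue 117 414 428 151 165 420.7 155.5 [332.  295.6]
   yel 274 422 439 172 193 430.3 181.9 [456.1 312.5]
```

View pics/board_top.png

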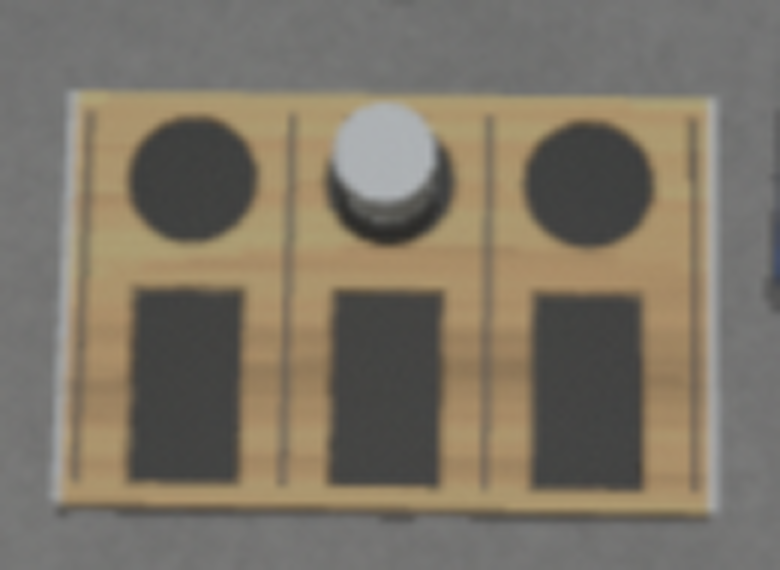

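```bash
cat >> h.py <<'E'
def goto(x,y,z,yaw):
    T=pose(); G=np.eye(4); G[:3,:3]=Ro.from_euler('xyz',[180,0,yaw],degrees=True).as_matrix(); G[:3,3]=[x,y,z]
    D=np.linalg.inv(T)@G; r=Ro.from_matrix(D[:3,:3]).as_rotvec(degrees=True)
    print("tot mm",D[:3,3].round(1),"rot units",(r/6).round(3),"min rows",np.linalg.norm(D[:3,3])/62.5,np.linalg.norm(r)/10.7)
E
python3 - <<'E'
from h import *
goto(440,-306,200,0)
E
```

```text
tot mm [ 299.2 -180.3   31.3] rot units [-1.000e-03 -0.000e+00  3.541e+00] min rows 5.612191715967647 1.9854861873612912
```

```bash
python3 -m pendant '{"delta_pos":[[0.0374,-0.0225,0.0039],[0.0374,-0.0225,0.0039],[0.0374,-0.0225,0.0039],[0.0374,-0.0225,0.0039],[0.0374,-0.0225,0.0039],[0.0374,-0.0225,0.0039],[0.0374,-0.0225,0.0039],[0.0374,-0.0225,0.0039],[0,0,0],[0,0,0],[0,0,0],[0,0,0]],"delta_rot":[[0,0,0],[0,0,0],[0,0,0],[0,0,0],[0,0,0],[0,0,0],[0,0,0],[0,0,0],[0,0,1.2],[0,0,1.2],[0,0,1.14],[0,0,0]],"fingers":[0.066,0.066,0.066,0.066,0.066,0.066,0.066,0.066,0.066,0.066,0.066,0.066]}' 40
python3 - <<'E'
from h import *
p=cam("wrist"); save(p,"w1")
for n,h in(("pot_red",60),("boat_cabin",20),("boat_funnel",20)):
    for d in nets.trace(n,p)[:2]:
        v,u=np.nonzero(d["mask"]); print(n,d["conf"],d["bbox"],ray(p,[u.mean(),v.mean()],h)[0,:2])
E
```

```text
time_s: 2.85
ee_pos: [440.2, -306.3, 200.2]
ee_rot: [180.0, -0.0, 0.1]
ft_force: [-0.0, -0.5, -0.7]
opening: 66.1
pot_red 0.94 [295.4, 159.5, 343.6, 216.2] [ 442.8629427  -309.69934959]
boat_cabin 0.81 [369.5, 161.8, 439.3, 215.1] [ 436.67128782 -410.6872037 ]
boat_funnel 0.57 [284.7, 241.8, 312.4, 305.3] [ 318.08483719 -284.26890999]
boat_funnel 0.25 [293.7, 158.2, 341.6, 215.8] [ 433.65611599 -309.90028551]
```

View pics/w1.png

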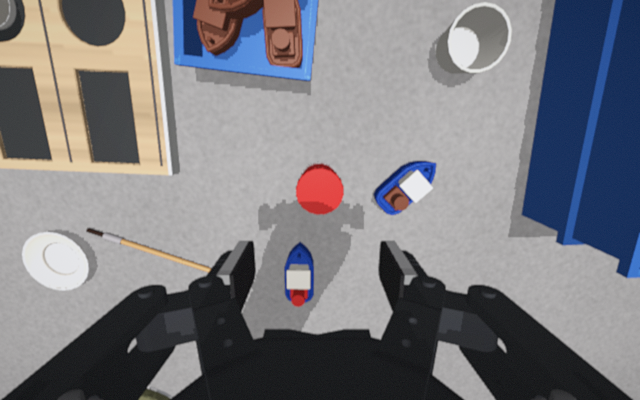

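```bash
cat >> h.py <<'E'
def blob(c,lo,hi,box,z,hsv=True):
    im=cv2.cvtColor(c["pixels"],cv2.COLOR_RGB2HSV); l,t,r,b=[int(a) for a in box]
    m=cv2.inRange(im,np.array(lo),np.array(hi)); k=np.zeros_like(m); k[t:b,l:r]=m[t:b,l:r]
    cs,_=cv2.findContours(k,cv2.RETR_EXTERNAL,cv2.CHAIN_APPROX_NONE); cn=max(cs,key=cv2.contourArea).reshape(-1,2)
    X=ray(c,cn,z)[:,:2].astype(np.float32); return cn,X
E
python3 - <<'E'
from h import *
p=cam("wrist")
cn,X=blob(p,(0,150,150),(8,255,255),(285,155,355,222),60); print("red circ",cv2.minEnclosingCircle(X),cv2.minEnclosingCircle(cn.astype(np.float32)))
for nm,b in(("cabin",(365,150,445,225)),("funnel",(275,235,320,312))):
    cn,X=blob(p,(105,120,50),(130,255,255),b,15); r=cv2.minAreaRect(X); print(nm,r, cn[:,0].min(),cn[:,0].max(),cn[:,1].min(),cn[:,1].max())
E
```

```text
red circ ((440.4361877441406, -310.00897216796875), 25.014638900756836) ((319.2045593261719, 190.2045440673828), 23.79451560974121)
cabin ((436.86932373046875, -413.6475524902344), (42.04625701904297, 79.54966735839844), 44.35216522216797) 374 435 162 214
funnel ((318.89227294921875, -284.2457275390625), (36.58564376831055, 84.5713882446289), 88.28726196289062) 285 313 243 301
```

```bash
python3 -m pendant '{"delta_pos":[[0,0.0037,0.035],[0,0,0.035],[0,0,0.035],[0,0,0.035],[0,0,0.025],[0,0,0.009],[0,0,0],[0,0,0],[0,0,0],[0,0,0],[0,0,0],[0,0,0]],"delta_rot":[[0,0,0],[0,0,0],[0,0,0],[0,0,0],[0,0,0],[0,0,0],[0,0,0],[0,0,0],[0,0,0],[0,0,0],[0,0,0],[0,0,0]],"fingers":[0.066,0.066,0.066,0.066,0.066,0.066,0.066,0.04,0.04,0.04,0.04,0.04]}' 40
python3 - <<'E'
from h import *
p=cam("wrist"); save(p,"w2"); goto(624,119,180,0)
E
```

```text
time_s: 4.6
ee_pos: [440.8, -310.5, 27.2]
ee_rot: [179.9, -0.1, 0.0]
ft_force: [-0.8, 1.9, 7.6]
opening: 48.8
tot mm [ 183.6 -429.2 -153. ] rot units [ 0.012 -0.017  0.002] min rows 7.860070996530814 0.011568263314400917
```

View pics/w2.png

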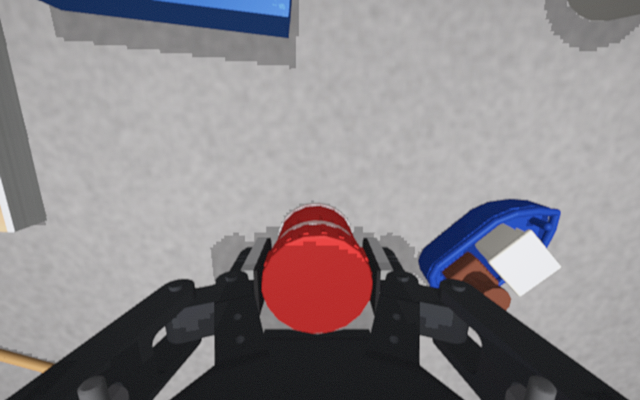

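```bash
python3 -m pendant '{"delta_pos":[[0,0,-0.015],[0,0,-0.035],[0,0,-0.05],[0,0,-0.053],[0.02,-0.0475,0],[0.02,-0.0475,0],[0.02,-0.0475,0],[0.02,-0.0475,0],[0.02,-0.0475,0],[0.02,-0.0475,0],[0.02,-0.0475,0],[0.02,-0.0475,0]],"delta_rot":[[0,0,0],[0,0,0],[0,0,0],[0,0,0],[0,0,0],[0,0,0],[0,0,0],[0,0,0],[0,0,0],[0,0,0],[0,0,0],[0,0,0]],"fingers":[0.04,0.04,0.04,0.04,0.04,0.04,0.04,0.04,0.04,0.04,0.04,0.04]}' 40
python3 - <<'E'
from h import *
p=cam("wrist"); save(p,"w3"); goto(624,119,180,0)
# board from wrist: dark pockets
im=p["pixels"]; k=((im.max(2)<90)).astype(np.uint8); k[235:]=0
n,lab,st,ce=cv2.connectedComponentsWithStats(k)
for i in range(1,n):
    if st[i,4]>300: print(st[i],ce[i].round(1),ray(p,ce[i],15)[0,:2].round(1))
E
```

```text
time_s: 6.15
ee_pos: [600.3, 71.3, 180.1]
ee_rot: [180.0, -0.0, -0.0]
ft_force: [0.5, -0.6, -1.4]
opening: 49.0
tot mm [ 22.2 -37.9   0.5] rot units [-0.065 -0.026  0.077] min rows 0.7026932910980843 0.05804666145201802
[275  13  42  24 438] [298.  27.] [757.4  88.4]
[359  18  37  37 478] [372.1  41. ] [745.2  16. ]
[  70   67   98  129 7997] [129.6 127.8] [663.2 268.6]
[595  81  30 106 437] [609.3 146.4] [ 643.1 -245. ]
[ 428  142   57   57 2522] [455.9 170.3] [617.3 -83.2]
[597 189  25  33 473] [609.3 205. ] [ 577.2 -263.6]
[251 214  35  21 622] [265.4 223.6] [555.1 130.2]
[347 217  36  18 525] [365.7 225.6] [552.4  13.3]
[423 220  46  15 610] [445.  227.6] [549.8 -79.4]
```

View pics/w3.png

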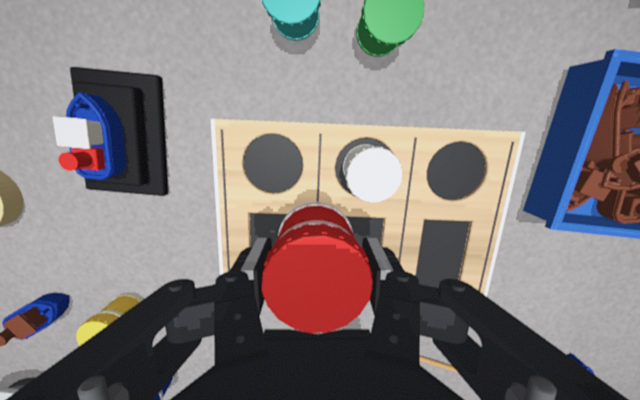

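```bash
python3 -m pendant '{"delta_pos":[[0.012,-0.0235,0],[0.012,-0.0235,0],[0,0,0],[0,0,0],[0,0,0]],"delta_rot":[[0,0,0],[0,0,0],[0,0,0],[0,0,0],[0,0,0]],"fingers":[0.04,0.04,0.04,0.04,0.04]}' 40
python3 - <<'E'
from h import *
p=cam("wrist"); save(p,"w4"); goto(624,119,180,0)
im=p["pixels"]; k=((im.max(2)<90)).astype(np.uint8); k[260:]=0
n,lab,st,ce=cv2.connectedComponentsWithStats(k)
for i in range(1,n):
    if st[i,4]>300: print(st[i],ce[i].round(1),ray(p,ce[i],15)[0,:2].round(1))
E
```

```text
time_s: 6.82
ee_pos: [623.8, 115.5, 179.4]
ee_rot: [180.0, 0.0, -0.1]
ft_force: [0.1, -0.5, -0.6]
opening: 48.5
tot mm [ 0.1 -3.3 -0.6] rot units [ 0.005 -0.    -0.013] min rows 0.05391002801467488 0.007866926810088378
[401  30  33  49 606] [412.5  60.5] [750.9  19. ]
[ 118   92   90  123 6954] [173.4 148.1] [665.6 268.7]
[376 161  52  54 463] [391.7 183.4] [626.1  31. ]
[ 465  164   57   55 2357] [492.9 191.2] [616.9 -83.5]
[286 179  56  27 782] [315.3 194.2] [613.9 116.1]
[375 237  45  23 799] [399.3 247.4] [548.2  16.4]
[457 239  47  21 851] [479.5 249.6] [545.1 -79.5]
```

View pics/w4.png

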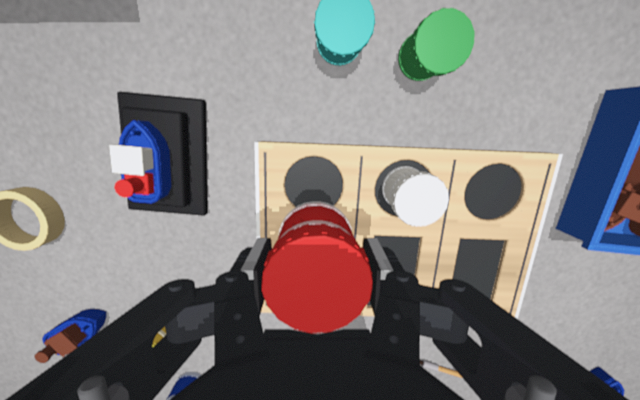

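```bash
python3 -m pendant '{"delta_pos":[[0.0005,-0.0025,0.035],[0,0,0.035],[0,0,0.03],[0,0,0.02],[0,0,0.01],[0,0,0.005],[0,0,0.0015],[0,0,0],[0,0,0],[0,0,0],[0,0,0]],"delta_rot":[[0,0,0],[0,0,0],[0,0,0],[0,0,0],[0,0,0],[0,0,0],[0,0,0],[0,0,0],[0,0,0],[0,0,0],[0,0,0]],"fingers":[0.04,0.04,0.04,0.04,0.04,0.04,0.04,0.04,0.04,0.04,0.04]}' 40
python3 - <<'E'
from h import *
p=cam("wrist"); save(p,"w5")
E
```

```text
time_s: 8.25
ee_pos: [624.6, 119.5, 42.7]
ee_rot: [-180.0, -0.0, 0.0]
ft_force: [0.0, -0.2, -0.8]
opening: 49.2
```

View pics/w5.png

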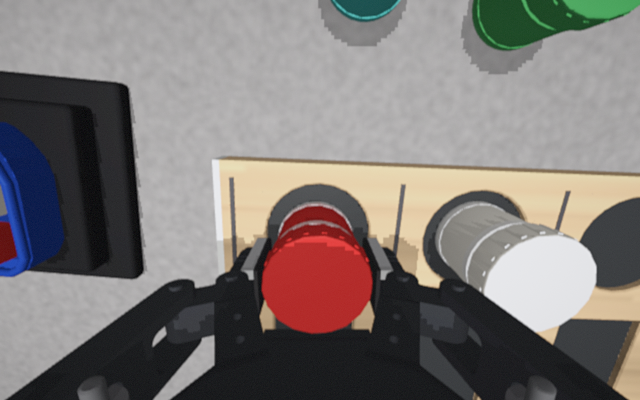

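```bash
python3 -m pendant '{"delta_pos":[[0,0,0.0008],[0,0,0.0005],[0,0,0],[0,0,0],[0,0,0],[0,0,0],[0,0,0],[0,0,-0.03],[0,0,-0.05],[0,0,-0.058]],"delta_rot":[[0,0,0],[0,0,0],[0,0,0],[0,0,0],[0,0,0],[0,0,0],[0,0,0],[0,0,0],[0,0,0],[0,0,0]],"fingers":[0.04,0.04,0.04,0.066,0.066,0.066,0.066,0.066,0.066,0.066]}' 40
python3 - <<'E'
from h import *
p=cam("wrist"); save(p,"w6");
q=cam("top")
cn,X=blob(p,(0,150,100),(8,255,255),(230,120,380,330),75);print(cv2.minEnclosingCircle(X))
goto(330,294,180,0)
E
```

```text
time_s: 9.55
ee_pos: [623.9, 119.2, 179.9]
ee_rot: [180.0, 0.1, 0.0]
ft_force: [0.7, 0.1, -0.4]
opening: 65.8
((626.5571899414062, 119.5221939086914), 26.706029891967773)
tot mm [-298.  -173.3    3.4] rot units [-0.026 -0.107 -0.002] min rows 5.516459955964664 0.06152935923062051
```

View pics/w6.png

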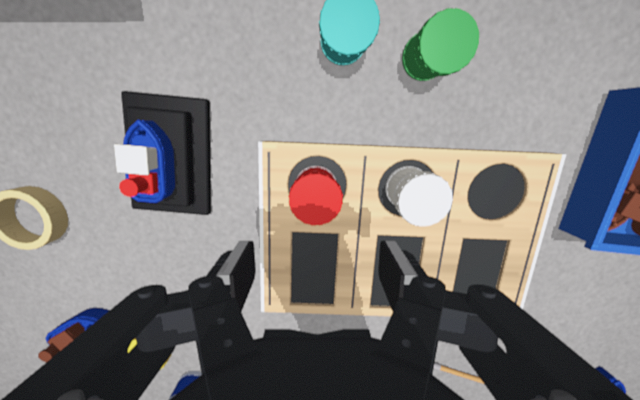

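```bash
python3 -m pendant '{"delta_pos":[[-0.042,-0.025,0],[-0.042,-0.025,0],[-0.042,-0.025,0],[-0.042,-0.025,0],[-0.042,-0.025,0],[-0.042,-0.025,0],[-0.042,-0.025,0],[0,0,0],[0,0,0]],"delta_rot":[[0,0,0],[0,0,0],[0,0,0],[0,0,0],[0,0,0],[0,0,0],[0,0,0],[0,0,0],[0,0,0]],"fingers":[0.066,0.066,0.066,0.066,0.066,0.066,0.066,0.066,0.066]}' 40
python3 - <<'E'
from h import *
p=cam("wrist"); save(p,"w7");
cn,X=blob(p,(105,120,80),(130,255,255),(260,120,400,330),60);print(cv2.minEnclosingCircle(X),cn.min(0),cn.max(0))
E
```

```text
time_s: 10.78
ee_pos: [331.0, 294.2, 179.2]
ee_rot: [180.0, -0.0, 0.0]
ft_force: [0.0, 0.3, 0.7]
opening: 65.7
((329.8556213378906, 295.87799072265625), 26.803861618041992) [290 170] [339 223]
```

View pics/w7.png

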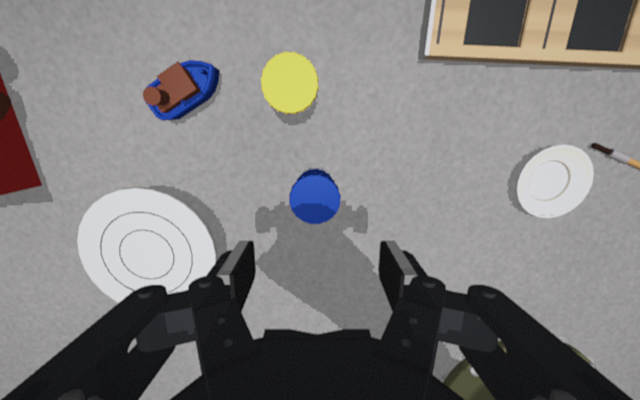

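```bash
python3 -m pendant '{"delta_pos":[[-0.002,-0.0017,0.035],[0,0,0.035],[0,0,0.035],[0,0,0.03],[0,0,0.013],[0,0,0.005],[0,0,0],[0,0,0],[0,0,0],[0,0,0],[0,0,0],[0,0,0]],"delta_rot":[[0,0,0],[0,0,0],[0,0,0],[0,0,0],[0,0,0],[0,0,0],[0,0,0],[0,0,0],[0,0,0],[0,0,0],[0,0,0],[0,0,0]],"fingers":[0.066,0.066,0.066,0.066,0.066,0.066,0.066,0.04,0.04,0.04,0.04,0.04]}' 40
python3 - <<'E'
from h import *
p=cam("wrist"); save(p,"w8"); goto(616.5,-82,180,0)
E
```

```text
time_s: 12.32
ee_pos: [329.1, 296.4, 27.3]
ee_rot: [-179.9, -0.1, -0.0]
ft_force: [-0.3, -1.4, 6.8]
opening: 49.1
tot mm [ 287.7  378.2 -152.7] rot units [-0.01  -0.015 -0.001] min rows 7.986223202532226 0.01029482828932921
```

View pics/w8.png

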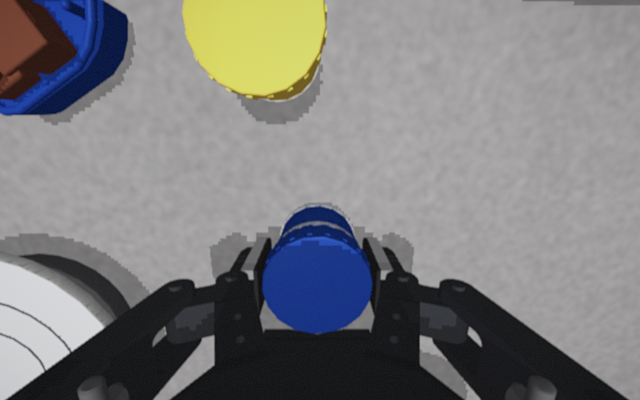

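```bash
python3 -m pendant '{"delta_pos":[[0,0,-0.015],[0,0,-0.038],[0,0,-0.05],[0,0,-0.05],[0.036,0.0473,0],[0.036,0.0473,0],[0.036,0.0473,0],[0.036,0.0473,0],[0.036,0.0473,0],[0.036,0.0473,0],[0.036,0.0473,0],[0.036,0.0473,0]],"delta_rot":[[0,0,0],[0,0,0],[0,0,0],[0,0,0],[0,0,0],[0,0,0],[0,0,0],[0,0,0],[0,0,0],[0,0,0],[0,0,0],[0,0,0]],"fingers":[0.04,0.04,0.04,0.04,0.04,0.04,0.04,0.04,0.04,0.04,0.04,0.04]}' 40
python3 -m pendant '{"delta_pos":[[0,0,0],[0,0,0],[0,0,0]],"delta_rot":[[0,0,0],[0,0,0],[0,0,0]],"fingers":[0.04,0.04,0.04]}' 40
python3 - <<'E'
from h import *
p=cam("wrist"); save(p,"w9"); goto(616.5,-82,180,0)
im=p["pixels"]; k=((im.max(2)<90)).astype(np.uint8); k[260:]=0
n,lab,st,ce=cv2.connectedComponentsWithStats(k)
for i in range(1,n):
    if st[i,4]>300: print(st[i],ce[i].round(1),ray(p,ce[i],15)[0,:2].round(1))
print(proj(p,[[616.5,-82,15]]))
E
```

```text
time_s: 13.88
ee_pos: [617.3, -83.8, 179.7]
ee_rot: [-180.0, -0.0, 0.0]
ft_force: [0.9, 1.7, -0.9]
opening: 48.8
time_s: 14.25
ee_pos: [616.0, -80.5, 179.6]
ee_rot: [-180.0, 0.0, 0.1]
ft_force: [-0.1, -0.3, -1.5]
opening: 48.8
tot mm [ 0.4  1.4 -0.3] rot units [-0.005 -0.001  0.022] min rows 0.023637558260841157 0.012686181005132378
[ 115    0   50   54 1118] [146.   32.3] [768.1  84.7]
[212  28  39  43 526] [238.1  54.6] [748.6  -3.3]
[   0   89   43  119 3809] [ 16.5 154.2] [650.4 244.6]
[109 149  55  57 727] [144.  171.9] [631.2 109.4]
[290 174  56  32 785] [319.4 194.7] [605.5 -84.3]
[ 121  227   48   33 1416] [144.3 243.2] [545.7 123.3]
[ 207  230   46   30 1248] [228.8 244.6] [544.   23.1]
[[317.37883833 185.12856597]]
```

View pics/w9.png

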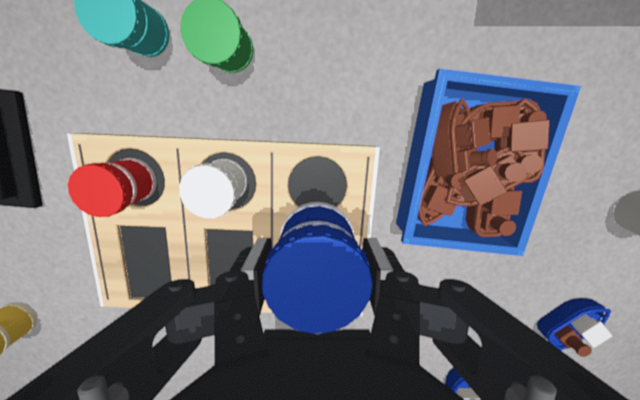

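```bash
python3 -m pendant '{"delta_pos":[[0.0005,0.0015,0.035],[0,0,0.035],[0,0,0.03],[0,0,0.02],[0,0,0.01],[0,0,0.005],[0,0,0.0025],[0,0,0],[0,0,0]],"delta_rot":[[0,0,0],[0,0,0],[0,0,0],[0,0,0],[0,0,0],[0,0,0],[0,0,0],[0,0,0],[0,0,0]],"fingers":[0.04,0.04,0.04,0.04,0.04,0.04,0.04,0.04,0.04]}' 40
python3 -m pendant '{"delta_pos":[[0,0,0.0005],[0,0,0],[0,0,0],[0,0,0],[0,0,0],[0,0,0],[0,0,-0.03],[0,0,-0.05],[0,0,-0.058],[0,0,0],[0,0,0]],"delta_rot":[[0,0,0],[0,0,0],[0,0,0],[0,0,0],[0,0,0],[0,0,0],[0,0,0],[0,0,0],[0,0,0],[0,0,0],[0,0,0]],"fingers":[0.04,0.04,0.066,0.066,0.066,0.066,0.066,0.066,0.066,0.066,0.066]}' 40
python3 - <<'E'
from h import *
p=cam("wrist"); save(p,"w10")
cn,X=blob(p,(105,120,80),(130,255,255),(260,120,400,330),75);print(cv2.minEnclosingCircle(X),cn.min(0),cn.max(0))
im=p["pixels"]; k=((im.max(2)<90)).astype(np.uint8); k[330:]=0
n,lab,st,ce=cv2.connectedComponentsWithStats(k)
for i in range(1,n):
    if st[i,4]>300: print(st[i],ce[i].round(1),ray(p,ce[i],15)[0,:2].round(1))
E
```

```text
time_s: 15.42
ee_pos: [617.5, -83.7, 42.4]
ee_rot: [180.0, -0.1, 0.0]
ft_force: [-0.5, 0.6, 1.5]
opening: 49.3
time_s: 16.8
ee_pos: [616.7, -83.8, 179.0]
ee_rot: [180.0, 0.0, 0.0]
ft_force: [-0.2, -0.6, -0.2]
opening: 66.0
((618.8567504882812, -84.45851135253906), 26.64173698425293) [290 169] [343 225]
[ 110    0   51   55 1145] [141.6  33.1] [768.4  85. ]
[208  28  40  44 551] [234.1  55.3] [748.8  -3.1]
[   0   91   40  118 3410] [ 14.9 156.6] [649.4 242.8]
[106 150  55  57 737] [140.6 173.3] [631.  109.5]
[   87   228   168   102 10421] [180.1 286.2] [489.4  84.9]
[ 288  234   47   72 3104] [310.7 268.6] [513.5 -77.2]
[ 379  241  212   89 7440] [453.4 303.1] [ 464.8 -257.1]
```

View pics/w10.png

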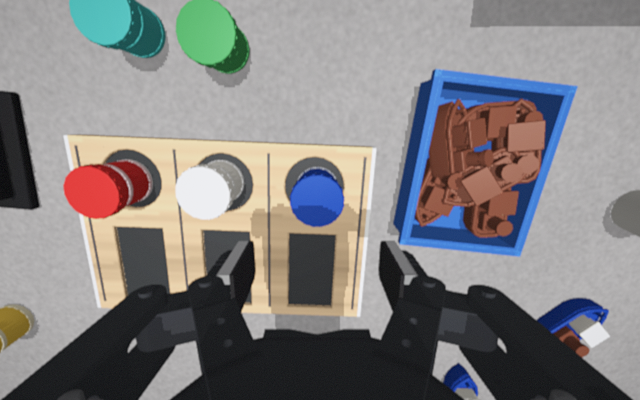

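```bash
python3 -m pendant '{"delta_pos":[[-0.0425,0.0286,0],[-0.0425,0.0286,0],[-0.0425,0.0286,0],[-0.0425,0.0286,0],[-0.0425,0.0286,0],[-0.0425,0.0286,0],[-0.0425,0.0286,0],[0,0,0],[0,0,0],[0,0,0]],"delta_rot":[[0,0,0],[0,0,0],[0,0,0],[0,0,0],[0,0,0],[0,0,0],[0,0,0],[0,0,0],[0,0,0],[0,0,0]],"fingers":[0.06,0.06,0.06,0.06,0.06,0.06,0.06,0.06,0.06,0.06]}' 40
cat >> h.py <<'E'
def boat(p,box):
    # fit hull: blue contour + superstructure -> hull outline at mid height
    cn,X=blob(p,(105,100,40),(130,255,255),box,14); X=cv2.convexHull(X)
    r=cv2.minAreaRect(X); print("rect",np.round(r[0],1),np.round(r[1],1),round(r[2],1)); return cn
E
python3 - <<'E'
from h import *
p=cam("wrist"); save(p,"w11",(220,110,420,290),4)
for d in nets.trace("boat_funnel",p)[:2]: print(d["conf"],d["bbox"])
cn=boat(p,(260,110,380,290)); print(cn.min(0),cn.max(0))
E
```

```text
time_s: 18.1
ee_pos: [320.5, -283.0, 178.8]
ee_rot: [-179.9, 0.0, 0.1]
ft_force: [-0.4, -0.2, -0.5]
opening: 59.6
0.89 [299.9, 149.1, 335.4, 218.4]
rect [ 318.5 -284.8] [37.3 80.5] 89.2
[301 151] [334 221]
```

View pics/w11.png

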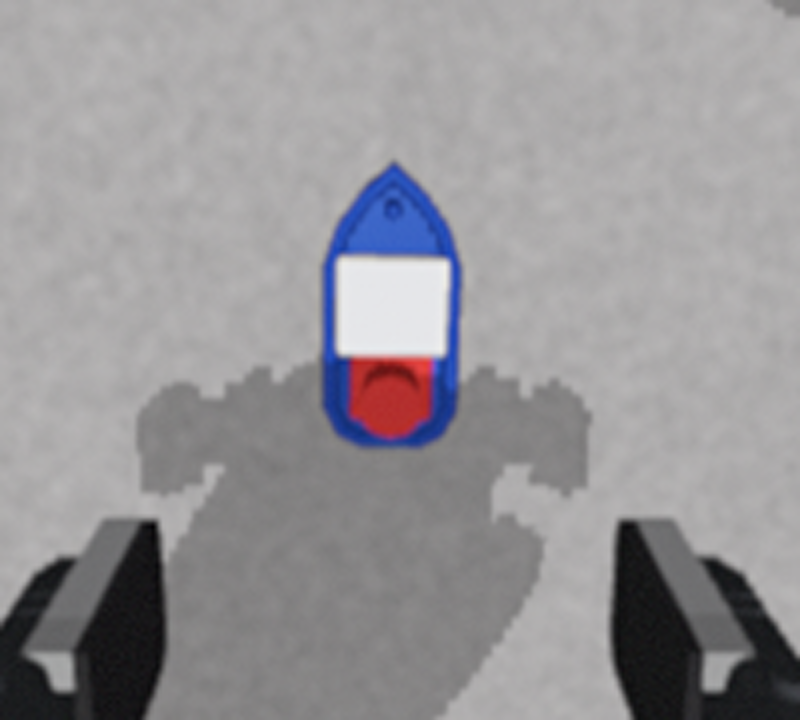

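```bash
python3 -m pendant '{"delta_pos":[[-0.006,0.0018,0.035],[0,0,0.04],[0,0,0.04],[0,0,0.035],[0,0,0.016],[0,0,0.006],[0,0,0],[0,0,0],[0,0,0],[0,0,0],[0,0,0],[0,0,0]],"delta_rot":[[0,0,0.2],[0,0,0],[0,0,0],[0,0,0],[0,0,0],[0,0,0],[0,0,0],[0,0,0],[0,0,0],[0,0,0],[0,0,0],[0,0,0]],"fingers":[0.06,0.06,0.06,0.06,0.06,0.06,0.06,0.025,0.025,0.025,0.025,0.025]}' 40
python3 - <<'E'
from h import *
p=cam("wrist"); save(p,"w12"); goto(514,124,150,-2.4)
E
```

```text
time_s: 19.7
ee_pos: [314.1, -286.0, 8.2]
ee_rot: [179.9, -0.1, -1.2]
ft_force: [-0.3, 1.5, 6.4]
opening: 35.2
tot mm [ 191.6 -413.9 -142. ] rot units [ 0.009 -0.013  0.201] min rows 7.643374733011904 0.11307764520437051
```

View pics/w12.png

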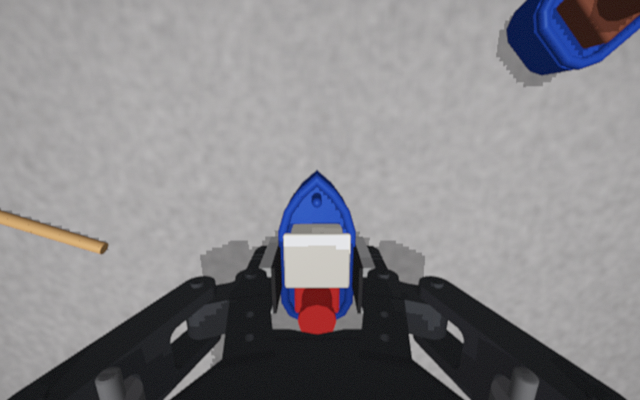

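```bash
python3 -m pendant '{"delta_pos":[[0,0,-0.015],[0,0,-0.037],[0,0,-0.045],[0,0,-0.045],[0.0242,-0.0518,0],[0.0242,-0.0518,0],[0.0242,-0.0518,0],[0.0242,-0.0518,0],[0.0242,-0.0518,0],[0.0242,-0.0518,0],[0.0242,-0.0518,0],[0.0242,-0.0518,0]],"delta_rot":[[0,0,0],[0,0,0],[0,0,0],[0,0,0],[0,0,0],[0,0,0],[0,0,0],[0,0,0],[0,0,0],[0,0,0],[0,0,0],[0,0,0]],"fingers":[0.025,0.025,0.025,0.025,0.025,0.025,0.025,0.025,0.025,0.025,0.025,0.025]}' 40
python3 -m pendant '{"delta_pos":[[0,0,0],[0,0,0],[0,0,0]],"delta_rot":[[0,0,0.2],[0,0,0],[0,0,0]],"fingers":[0.025,0.025,0.025]}' 40
python3 - <<'E'
from h import *
p=cam("wrist"); save(p,"w13"); goto(515.7,123.2,22,-2.4)
E
```

```text
time_s: 21.25
ee_pos: [516.4, 126.0, 149.8]
ee_rot: [180.0, -0.0, -1.2]
ft_force: [0.2, -0.4, -0.3]
opening: 35.0
time_s: 21.62
ee_pos: [515.4, 122.8, 149.4]
ee_rot: [179.9, 0.0, -2.5]
ft_force: [-0.7, 0.2, -0.4]
opening: 35.0
tot mm [  0.2  -0.5 127.5] rot units [ 0.007  0.001 -0.018] min rows 2.0397006389483328 0.01099198053953305
```

View pics/w13.png

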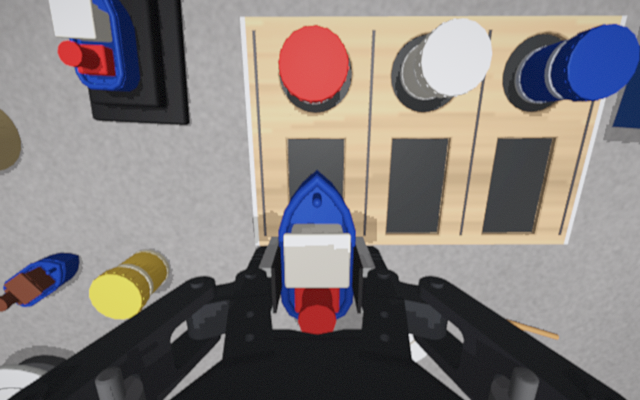

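```bash
python3 - <<'E'
from h import *
p=cam("wrist")
im=p["pixels"]; k=((im.max(2)<90)).astype(np.uint8); k[245:]=0
n,lab,st,ce=cv2.connectedComponentsWithStats(k)
for i in range(1,n):
    if st[i,4]>2000:
        X=ray(p,np.argwhere(lab==i)[:,::-1],18)[:,:2].astype(np.float32); print(st[i],cv2.minAreaRect(X),X.mean(0))
print(proj(p,[[520,123.2,20],[571,150,20],[571,96,20]]))
E
```

```text
[  89    0  101  125 8824] ((641.522216796875, 278.1932067871094), (89.85951232910156, 101.67947387695312), 84.62212371826172) [637.4869 266.9514]
[ 503   34   62   78 2604] ((615.9867553710938, -76.49591064453125), (63.90106964111328, 51.606868743896484), 5.762491703033447) [617.1568  -74.91329]
[ 387  139   61   94 4849] ((516.4041137695312, 22.308135986328125), (53.84808349609375, 95.10852813720703), 87.60197448730469) [518.7435    22.892357]
[ 483  139   69   93 4789] ((512.3831787109375, -77.96770477294922), (53.99647903442383, 94.06028747558594), 87.41981506347656) [514.5864   -76.846344]
[[315.17933344 188.98436672]
 [284.36393595 137.76186046]
 [341.48006949 135.12453547]]
```

```bash
python3 -m pendant '{"delta_pos":[[0.0005,0.001,0.035],[0,0,0.035],[0,0,0.03],[0,0,0.015],[0,0,0.007],[0,0,0.003],[0,0,0.0015],[0,0,0],[0,0,0]],"delta_rot":[[0,0,0],[0,0,0],[0,0,0],[0,0,0],[0,0,0],[0,0,0],[0,0,0],[0,0,0],[0,0,0]],"fingers":[0.025,0.025,0.025,0.025,0.025,0.025,0.025,0.025,0.025]}' 40
python3 - <<'E'
from h import *
p=cam("wrist"); save(p,"w14")
E
```

```text
time_s: 22.85
ee_pos: [516.5, 123.6, 23.2]
ee_rot: [-180.0, -0.0, -2.4]
ft_force: [-0.1, 0.7, 1.1]
opening: 35.4
```

View pics/w14.png

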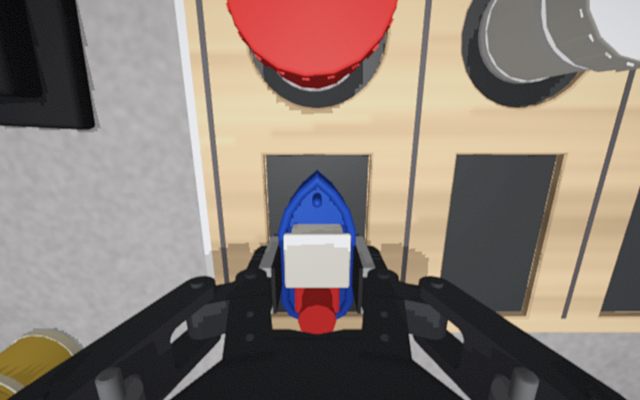

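```bash
python3 - <<'E'
from h import *
p=cam("wrist")
for uv,z in(((317,171),41),((317,154),20),((264,154),20),((371,154),20),((281,316),20)): print(uv,z,ray(p,uv,z)[0,:2].round(1))
E
```

```text
(317, 171) 41 [564.3 120.5]
(317, 154) 20 [569.6 120.3]
(264, 154) 20 [570.7 147.6]
(371, 154) 20 [568.4  92.5]
(281, 316) 20 [472.5 146.4]
```

```bash
python3 -m pendant '{"delta_pos":[[-0.003,0,0],[0,0,0.001],[0,0,0.0005],[0,0,0],[0,0,0],[0,0,0],[0,0,0],[0,0,-0.03],[0,0,-0.05],[0,0,-0.05],[0,0,0],[0,0,0]],"delta_rot":[[0,0,0],[0,0,0],[0,0,0],[0,0,0],[0,0,0],[0,0,0],[0,0,0],[0,0,0],[0,0,0],[0,0,0],[0,0,0],[0,0,0]],"fingers":[0.025,0.025,0.025,0.025,0.05,0.05,0.05,0.05,0.05,0.05,0.05,0.05]}' 40
python3 - <<'E'
from h import *
p=cam("wrist"); save(p,"w15"); boat(p,(270,120,380,270)); goto(420,405,180,28)
E
```

```text
time_s: 24.45
ee_pos: [512.9, 123.3, 150.8]
ee_rot: [180.0, 0.0, -2.4]
ft_force: [0.6, 0.3, -0.3]
opening: 50.2
rect [514.9 123.1] [42.  85.9] 87.5
tot mm [-104.3 -277.6  -29.8] rot units [ 1.000e-03  1.900e-02 -5.067e+00] min rows 4.7682833783400955 2.841337923430795
```

View pics/w15.png

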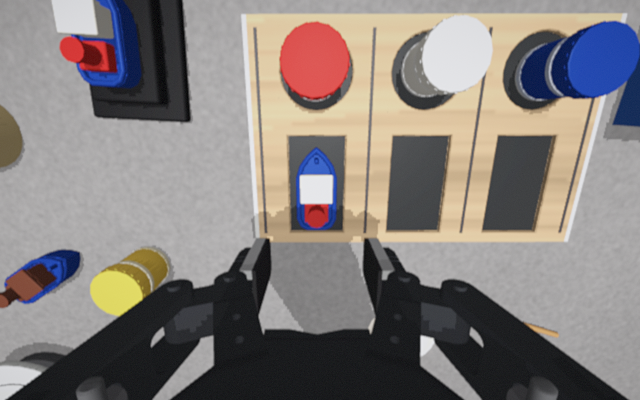

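```bash
python3 - <<'E'
from h import *
p=cam("wrist")
for z in (17,30,40): print(z,ray(p,[[316,149],[316,231],[297,195],[336,195]],z)[:,:2].round(1).tolist())
print(ray(p,[[316,137],[316,234],[289,137],[345,137]],20)[:,:2].round(1).tolist())
for d in nets.trace("boat_funnel",p)[:2]: print(d["conf"],d["bbox"])
E
```

```text
17 [[555.7, 121.2], [470.6, 124.9], [510.5, 142.4], [508.8, 102.9]]
30 [[556.9, 121.1], [475.8, 124.6], [513.9, 141.3], [512.2, 103.7]]
40 [[557.9, 121.0], [479.9, 124.4], [516.5, 140.5], [514.9, 104.3]]
[[567.2, 120.7], [468.4, 125.0], [568.3, 146.2], [566.0, 93.2]]
0.83 [295.0, 147.8, 336.3, 228.4]
```

```bash
python3 - <<'E'
from h import *
print(robot.get_state()["q"].round(1)); p=cam("wrist")
cn=boat(p,(0,235,90,320)); save(p,"w16",(0,230,120,320),6)
goto(432,425,180,-2.4)
E
```

```text
[  -5.    25.7  -16.2  107.2    9.2   48.6 -118.3]
rect [432.4 429.7] [ 38.3 100.5] 30.4
tot mm [ -93.1 -297.9  -30. ] rot units [0.006 0.024 0.002] min rows 5.017158291956634 0.014023750370959622
```

View pics/w16.png

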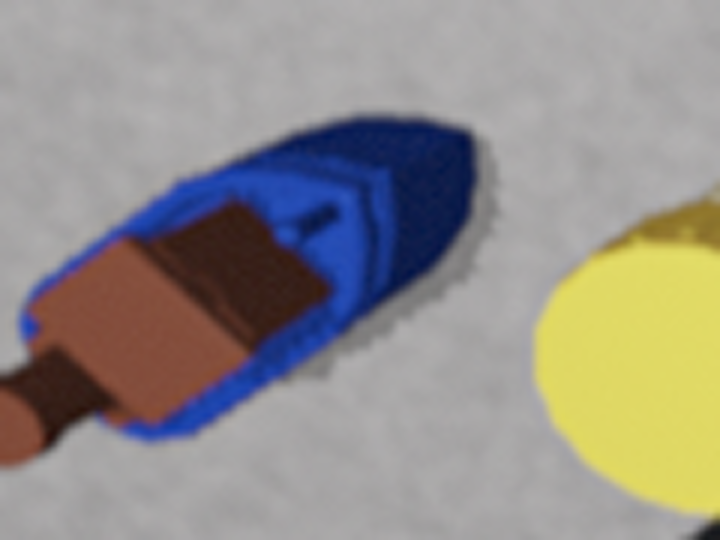

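```bash
python3 -m pendant '{"delta_pos":[[-0.0155,-0.0497,-0.005],[-0.0155,-0.0497,-0.005],[-0.0155,-0.0497,-0.005],[-0.0155,-0.0497,-0.005],[-0.0155,-0.0497,-0.005],[-0.0155,-0.0497,-0.005],[0,0,0],[0,0,0],[0,0,0],[0,0,0],[0,0,0],[0,0,0]],"delta_rot":[[0,0,0],[0,0,0],[0,0,0],[0,0,0],[0,0,0],[0,0,0],[0,0,-1.7],[0,0,-1.7],[0,0,-1.7],[0,0,-1.7],[0,0,-1.7],[0,0,-1.7]],"fingers":[0.06,0.06,0.06,0.06,0.06,0.06,0.06,0.06,0.06,0.06,0.06,0.06]}' 40
python3 -m pendant '{"delta_pos":[[0,0,0],[0,0,0],[0,0,0],[0,0,0],[0,0,0],[0,0,0],[0,0,0],[0,0,0]],"delta_rot":[[0,0,-1.7],[0,0,-1.7],[0,0,-1.7],[0,0,-1.7],[0,0,-1.7],[0,0,-1.7],[0,0,0],[0,0,0]],"fingers":[0.06,0.06,0.06,0.06,0.06,0.06,0.06,0.06]}' 40
python3 - <<'E'
from h import *
print(robot.get_state()["q"].round(1)); p=cam("wrist"); save(p,"w17")
goto(432,430,180,120)
for d in nets.trace("boat_hull",p)[:2]: print(d["conf"],d["bbox"])
E
```

```text
time_s: 26.15
ee_pos: [432.5, 425.2, 180.1]
ee_rot: [-180.0, 0.1, 59.2]
ft_force: [-0.0, 0.0, -0.6]
opening: 60.2
time_s: 27.15
ee_pos: [432.7, 425.3, 180.7]
ee_rot: [-179.9, -0.0, 119.8]
ft_force: [-0.0, -0.4, -0.5]
opening: 60.0
[-17.4  36.6 -50.4  92.8  30.3  65.3 -45.5]
tot mm [4.4 1.7 0.9] rot units [-0.006  0.    -0.029] min rows 0.07614931633569849 0.01657017261252105
0.9 [297.8, 147.0, 337.4, 216.2]
```

View pics/w17.png

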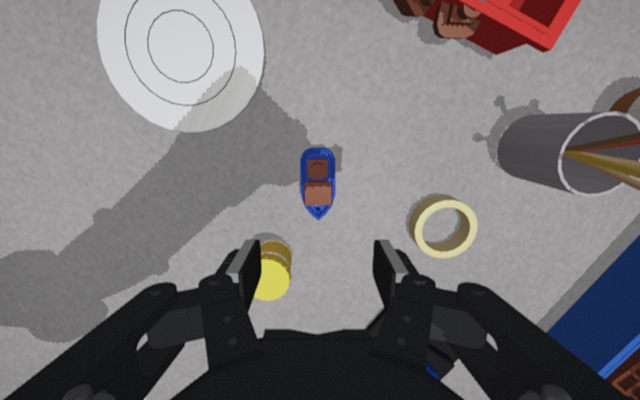

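```bash
python3 - <<'E'
from h import *
p=cam("wrist"); T=pose()
for z in (2,14,25):
    cn,X=blob(p,(105,100,40),(130,255,255),(280,130,350,232),z); r=cv2.minAreaRect(X); print(z,np.round(r[0],1),np.round(r[1],1),r[2], "in tool",(np.linalg.inv(T)@np.r_[r[0],z,1]).round(1)[:2])
    print(ray(p,[[317,147],[318,219]],z)[:,:2].round(1).tolist())
save(p,"w18",(270,130,370,235),6)
E
```

```text
2 [429.6 431.4] [39.2 65.1] 30.767871856689453 in tool [6.7 0.3]
[[412.8, 460.4], [456.6, 386.5]]
14 [428.4 433.4] [37.8 62.6] 30.767894744873047 in tool [9.  0.2]
[[412.3, 461.3], [454.5, 390.1]]
25 [427.4 435.2] [36.4 60.4] 30.767902374267578 in tool [11.1  0.2]
[[411.8, 462.1], [452.5, 393.5]]
```

View pics/w18.png

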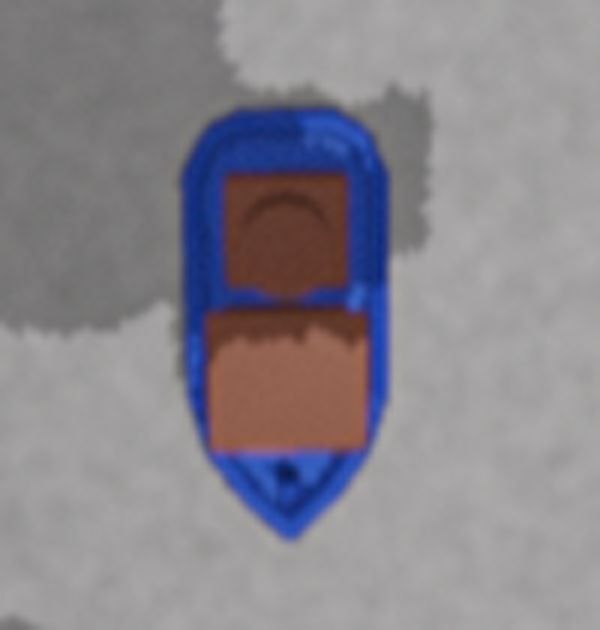

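```bash
python3 -m pendant '{"delta_pos":[[0.0065,0.0004,0.035],[0,0,0.04],[0,0,0.04],[0,0,0.036],[0,0,0.017],[0,0,0.006],[0,0,0],[0,0,0],[0,0,0],[0,0,0],[0,0,0],[0,0,0]],"delta_rot":[[0,0,-0.1],[0,0,0],[0,0,0],[0,0,0],[0,0,0],[0,0,0],[0,0,0],[0,0,0],[0,0,0],[0,0,0],[0,0,0],[0,0,0]],"fingers":[0.06,0.06,0.06,0.06,0.06,0.06,0.06,0.025,0.025,0.025,0.025,0.025]}' 40
python3 - <<'E'
from h import *
p=cam("wrist"); save(p,"w19"); print(robot.get_state()["q"].round(1))
E
```

```text
time_s: 28.8
ee_pos: [430.5, 432.0, 8.7]
ee_rot: [179.9, -0.0, 120.6]
ft_force: [0.0, -0.6, 8.0]
opening: 35.0
[-22.8  47.5 -42.2 102.   42.2  47.5 -55.1]
```

View pics/w19.png

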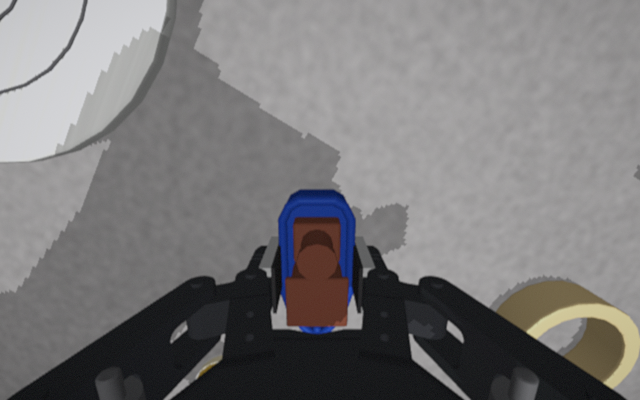

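```bash
python3 -m pendant '{"delta_pos":[[0,0,-0.015],[0,0,-0.037],[0,0,-0.045],[0,0,-0.045],[0,0,-0.02],[0,0,0]],"delta_rot":[[0,0,0],[0,0,0],[0,0,0],[0,0,0],[0,0,0],[0,0,0]],"fingers":[0.025,0.025,0.025,0.025,0.025,0.025]}' 40
python3 - <<'E'
from h import *
p=cam("wrist"); T=pose(); 
for dz in (17,19,22): print((np.linalg.inv(T)@np.r_[ray(p,[317,190],T[2,3]+dz)[0],1]).round(1))
goto(508.4,-77.8,170,120.6); goto(508.4,-77.8,170,177.6)
E
```

```text
time_s: 29.6
ee_pos: [430.2, 432.0, 171.7]
ee_rot: [179.8, -0.1, 120.6]
ft_force: [-0.3, 0.1, -0.9]
opening: 35.1
[ 38.    0.4 -17.    1. ]
[ 38.5   0.4 -19.    1. ]
[ 39.2   0.4 -22.    1. ]
tot mm [-4.781e+02 -1.915e+02 -2.000e-01] rot units [ 0.012 -0.    -0.001] min rows 8.240205610220986 0.006625697412286068
tot mm [-4.781e+02 -1.915e+02 -2.000e-01] rot units [ 1.100e-02  6.000e-03 -9.501e+00] min rows 8.240205610220986 5.3276900441687385
```

```bash
python3 -m pendant '{"delta_pos":[[-0.0479,-0.019,0],[-0.0479,-0.019,0],[-0.0479,-0.019,0],[-0.0479,-0.019,0],[-0.0479,-0.019,0],[-0.0479,-0.019,0],[-0.0479,-0.019,0],[-0.0479,-0.019,0],[-0.0479,-0.019,0],[-0.0479,-0.019,0],[0,0,0]],"delta_rot":[[0,0,0],[0,0,0],[0,0,0],[0,0,0],[0,0,0],[0,0,0],[0,0,0],[0,0,0],[0,0,0],[0,0,0],[0,0,0]],"fingers":[0.025,0.025,0.025,0.025,0.025,0.025,0.025,0.025,0.025,0.025,0.025]}' 40
python3 -m pendant '{"delta_pos":[[0,0,0],[0,0,0],[0,0,0],[0,0,0],[0,0,0],[0,0,0],[0,0,0],[0,0,0]],"delta_rot":[[0,0,-1.58],[0,0,-1.58],[0,0,-1.58],[0,0,-1.58],[0,0,-1.58],[0,0,-1.6],[0,0,0],[0,0,0]],"fingers":[0.025,0.025,0.025,0.025,0.025,0.025,0.025,0.025]}' 40
python3 - <<'E'
from h import *
p=cam("wrist"); save(p,"w20"); print(robot.get_state()["q"].round(1)); goto(510.4,-77.9,23,177.6)
E
```

```text
time_s: 31.02
ee_pos: [509.3, -82.9, 167.2]
ee_rot: [-179.8, -0.1, 120.2]
ft_force: [0.1, 0.4, -1.1]
opening: 35.4
time_s: 32.02
ee_pos: [509.9, -77.2, 168.9]
ee_rot: [180.0, -0.0, 177.4]
ft_force: [-0.5, 0.2, -0.0]
opening: 35.1
[ 49.2  38.2 -71.7 107.1  40.2  65.4  50.1]
tot mm [ -0.5  -0.5 146. ] rot units [ 0.001 -0.005 -0.021] min rows 2.336329667683385 0.012398775431235704
```

View pics/w20.png

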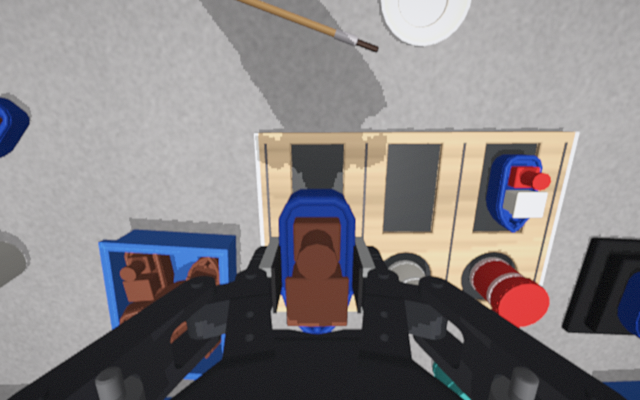

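```bash
python3 -m pendant '{"delta_pos":[[-0.0005,-0.0005,0.035],[0,0,0.035],[0,0,0.03],[0,0,0],[0,0,0]],"delta_rot":[[0,0,0],[0,0,0],[0,0,0],[0,0,0],[0,0,0]],"fingers":[0.025,0.025,0.025,0.025,0.025]}' 40
python3 - <<'E'
from h import *
p=cam("wrist"); save(p,"w21"); print(robot.get_state()["q"].round(1)); T=pose(); print(T[:3,3])
for uv,z in (((317,190),T[2,3]+19),((317,132),20),((275,132),20),((345,132),20)): print(uv,ray(p,uv,z)[0,:2].round(1))
E
```

```text
time_s: 32.7
ee_pos: [511.3, -77.8, 70.4]
ee_rot: [180.0, 0.1, 177.6]
ft_force: [0.8, 0.1, -0.9]
opening: 35.3
[ 44.5  44.5 -64.4 113.4  49.9  55.8  42.3]
[511.53579742 -77.91311295  70.62715652]
(317, 190) [472.3 -76.9]
(317, 132) [449.5 -75.8]
(275, 132) [ 448.2 -103.7]
(345, 132) [450.3 -57.1]
```

View pics/w21.png

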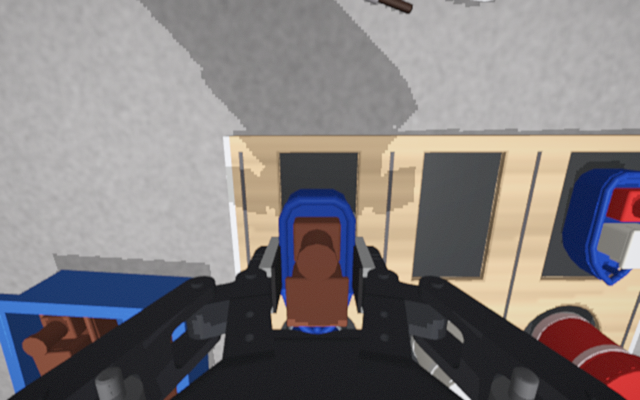

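```bash
python3 - <<'E'
from h import *
p=cam("wrist")
print(ray(p,[[319,152],[280,152],[358,152]],20)[:,:2].round(1).tolist())
E
```

```text
[[463.0, -75.1], [461.8, -101.6], [464.2, -48.6]]
```

```bash
python3 -m pendant '{"delta_pos":[[0,-0.0005,0.02],[0,0,0.015],[0,0,0.008],[0,0,0.004],[0,0,0.0015],[0,0,0],[0,0,0]],"delta_rot":[[0,0,0],[0,0,0],[0,0,0],[0,0,0],[0,0,0],[0,0,0],[0,0,0]],"fingers":[0.025,0.025,0.025,0.025,0.025,0.025,0.025]}' 40
```

```text
time_s: 33.67
ee_pos: [510.6, -78.7, 23.6]
ee_rot: [-179.8, 0.1, 177.6]
ft_force: [-10.2, -3.8, 33.1]
opening: 35.5
```

```bash
python3 -m pendant '{"delta_pos":[[0,0,-0.0015],[0,0,0]],"delta_rot":[[0,0,0],[0,0,0]],"fingers":[0.025,0.025]}' 40; python3 - <<'E'
from h import *
p=cam("wrist"); save(p,"w22");  q=cam("scene"); save(q,"s22",(260,170,420,260),5)
E
```

```text
time_s: 33.92
ee_pos: [510.8, -78.7, 23.6]
ee_rot: [-179.9, 0.1, 177.6]
ft_force: [-5.1, -1.1, 15.1]
opening: 35.1
```

View pics/w22.png

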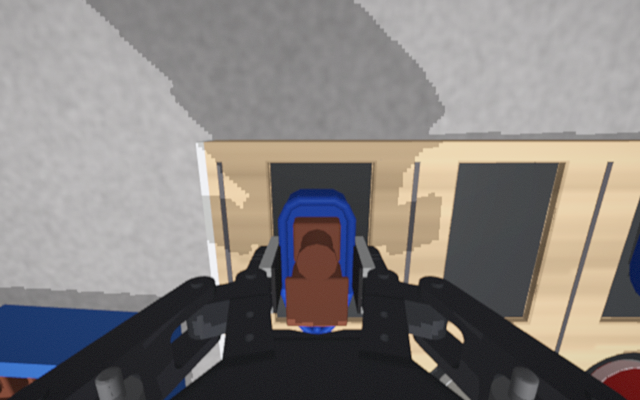

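View pics/s22.png

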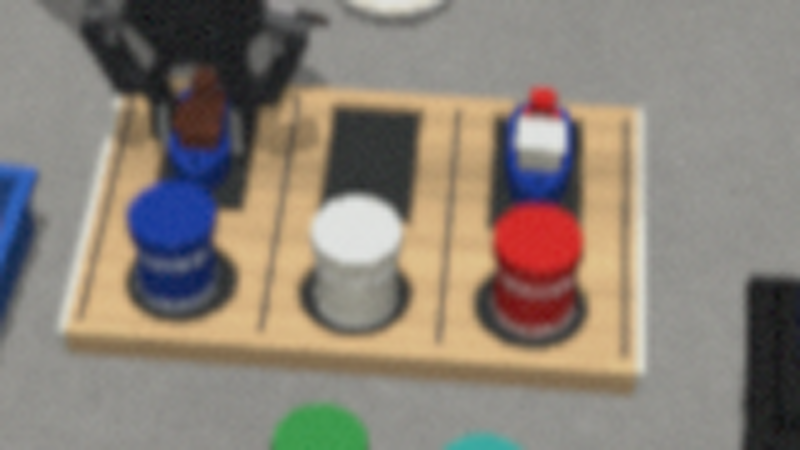

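```bash
python3 -m pendant '{"delta_pos":[[0,0,-0.0008],[0,0,0],[0,0,0],[0,0,0],[0,0,0],[0,0,-0.03],[0,0,-0.05],[0,0,-0.05],[0,0,-0.02],[0,0,0],[0,0,0]],"delta_rot":[[0,0,0],[0,0,0],[0,0,0],[0,0,0],[0,0,0],[0,0,0],[0,0,0],[0,0,0],[0,0,0],[0,0,0],[0,0,0]],"fingers":[0.025,0.025,0.05,0.05,0.05,0.05,0.05,0.05,0.05,0.05,0.05]}' 40; python3 - <<'E'
from h import *
p=cam("wrist"); save(p,"w23");  print(robot.get_state()["q"].round(1))
goto(437,-405,180,177.6)
E
```

```text
time_s: 35.4
ee_pos: [509.9, -79.3, 171.7]
ee_rot: [-180.0, -0.1, 177.6]
ft_force: [0.0, -0.7, 0.0]
opening: 49.8
[ 49.3  37.9 -71.4 106.8  39.7  65.6  50.9]
tot mm [  59.1 -328.6   -8.3] rot units [-0.001 -0.023 -0.   ] min rows 5.343706234579957 0.01317622829827178
```

View pics/w23.png

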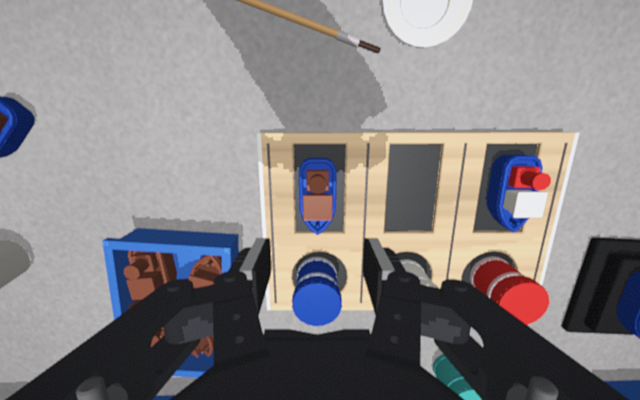

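```bash
python3 -m pendant '{"delta_pos":[[0.0084,-0.0469,-0.001],[0.0084,-0.0469,-0.001],[0.0084,-0.0469,-0.001],[0.0084,-0.0469,-0.001],[0.0084,-0.0469,-0.001],[0.0084,-0.0469,-0.001],[0.0084,-0.0469,-0.001],[0,0,0],[0,0,0],[0,0,0],[0,0,0],[0,0,0]],"delta_rot":[[0,0,0],[0,0,0],[0,0,0],[0,0,0],[0,0,0],[0,0,0],[0,0,0],[0,0,1.45],[0,0,1.45],[0,0,1.45],[0,0,1.45],[0,0,1.4]],"fingers":[0.06,0.06,0.06,0.06,0.06,0.06,0.06,0.06,0.06,0.06,0.06,0.06]}' 40
python3 -m pendant '{"delta_pos":[[0,0,0],[0,0,0]],"delta_rot":[[0,0,0],[0,0,0]],"fingers":[0.06,0.06]}' 40
python3 - <<'E'
from h import *
p=cam("wrist"); save(p,"w24");  print(robot.get_state()["q"].round(1))
save(p,"w24c",(270,130,370,260),6)
cn,X=blob(p,(105,100,40),(130,255,255),(270,120,370,260),25); print(cn.min(0),cn.max(0),cv2.minAreaRect(X))
for d in nets.trace("boat_cabin",p)[:2]: print(d["conf"],d["bbox"])
E
```

```text
time_s: 36.95
ee_pos: [437.6, -404.0, 178.3]
ee_rot: [-180.0, -0.1, 134.1]
ft_force: [0.0, -0.9, -0.6]
opening: 60.0
time_s: 37.2
ee_pos: [438.0, -404.1, 179.2]
ee_rot: [-180.0, -0.1, 134.6]
ft_force: [-0.4, -0.0, 0.2]
opening: 59.6
[ 75.5  40.1 -62.3  94.5  37.6  69.1  49.1]
[295 155] [328 208] ((429.94537353515625, -404.2014465332031), (35.94542694091797, 57.94849395751953), 43.337467193603516)
0.64 [293.1, 154.8, 331.5, 224.6]
```

View pics/w24.png

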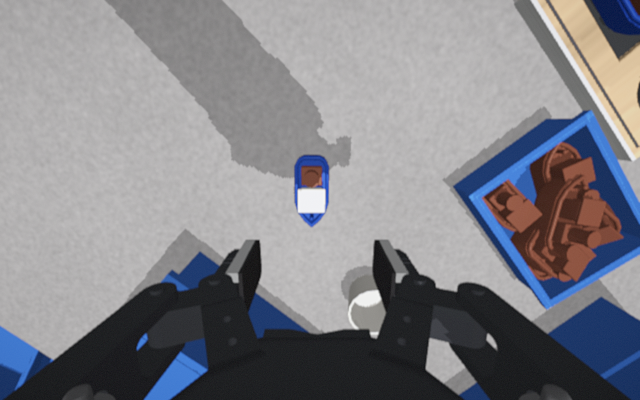

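View pics/w24c.png

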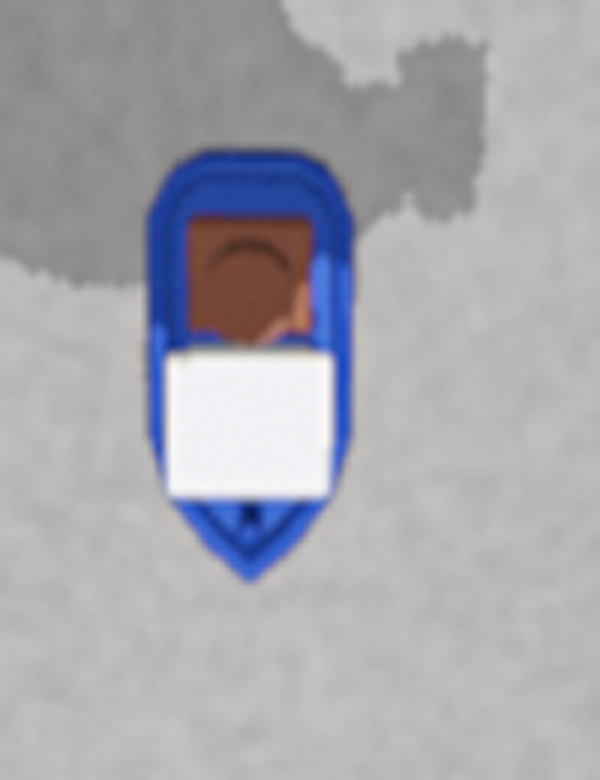

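```bash
python3 - <<'E'
from h import *
p=cam("wrist"); T=pose()
X=ray(p,[[311.6,155],[311.8,227],[294.7,185],[328.8,185]],25); print((np.c_[X,np.ones(4)]@np.linalg.inv(T).T).round(1)[:,:2], T[:3,3])
E
```

```text
[[ 34.3  -5.7]
 [-46.4  -5.9]
 [  2.1 -24.2]
 [  2.1  12.7]] [ 438.12406465 -404.25817318  179.68573251]
```

```bash
python3 -m pendant '{"delta_pos":[[0,-0.0058,0.035],[0,0,0.04],[0,0,0.04],[0,0,0.035],[0,0,0.017],[0,0,0.006],[0,0,0],[0,0,0],[0,0,0],[0,0,0],[0,0,0],[0,0,0]],"delta_rot":[[0,0,0],[0,0,0],[0,0,0],[0,0,0],[0,0,0],[0,0,0],[0,0,0],[0,0,0],[0,0,0],[0,0,0],[0,0,0],[0,0,0]],"fingers":[0.06,0.06,0.06,0.06,0.06,0.06,0.06,0.025,0.025,0.025,0.025,0.025]}' 40
python3 -m pendant '{"delta_pos":[[0,0,-0.015],[0,0,-0.037],[0,0,-0.045],[0,0,-0.045],[0,0,-0.02],[0,0,0],[0,0,0]],"delta_rot":[[0,0,0],[0,0,0],[0,0,0],[0,0,0],[0,0,0],[0,0,0],[0,0,0]],"fingers":[0.025,0.025,0.025,0.025,0.025,0.025,0.025]}' 40
python3 - <<'E'
from h import *
p=cam("wrist"); save(p,"w25"); goto(514.4,22.4,170,134.6); goto(514.4,22.4,170,177.6)
E
```

```text
time_s: 38.85
ee_pos: [434.8, -408.8, 8.4]
ee_rot: [-180.0, 0.1, 134.4]
ft_force: [-0.3, 0.8, 5.7]
opening: 34.9
time_s: 39.72
ee_pos: [433.1, -408.3, 167.6]
ee_rot: [-180.0, -0.1, 134.4]
ft_force: [0.3, 0.4, -0.4]
opening: 35.0
tot mm [250.7 359.4  -2.2] rot units [-0.005 -0.026 -0.033] min rows 7.011172518271751 0.02366478463393852
tot mm [250.7 359.4  -2.2] rot units [ 5.0e-03 -2.7e-02 -7.2e+00] min rows 7.011172518271751 4.037187201531147
```

View pics/w25.png

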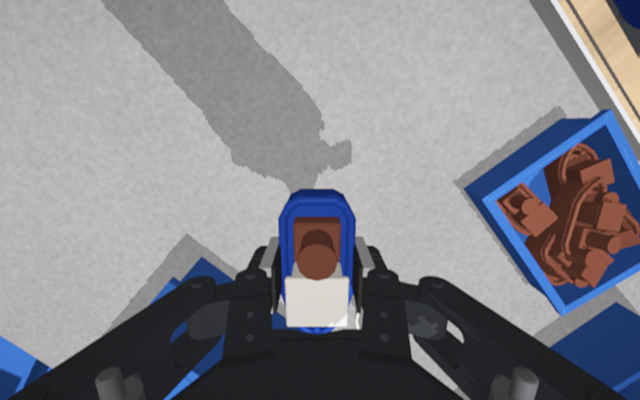

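```bash
python3 -m pendant '{"delta_pos":[[0.0313,0.0449,0],[0.0313,0.0449,0],[0.0313,0.0449,0],[0.0313,0.0449,0],[0.0313,0.0449,0],[0.0313,0.0449,0],[0.0313,0.0449,0],[0.0313,0.0449,0],[0,0,0],[0,0,0]],"delta_rot":[[0,0,0],[0,0,0],[0,0,0],[0,0,0],[0,0,0],[0,0,0],[0,0,0],[0,0,0],[0,0,0],[0,0,0]],"fingers":[0.025,0.025,0.025,0.025,0.025,0.025,0.025,0.025,0.025,0.025]}' 40
python3 -m pendant '{"delta_pos":[[0,0,0],[0,0,0],[0,0,0],[0,0,0],[0,0,0],[0,0,0],[0,0,0]],"delta_rot":[[0,0,-1.44],[0,0,-1.44],[0,0,-1.44],[0,0,-1.44],[0,0,-1.44],[0,0,0],[0,0,0]],"fingers":[0.025,0.025,0.025,0.025,0.025,0.025,0.025]}' 40
python3 - <<'E'
from h import *
p=cam("wrist"); save(p,"w26"); goto(515,22.3,70,177.6); print(robot.get_state()["q"].round(1))
E
```

```text
time_s: 41.02
ee_pos: [514.8, 21.4, 167.9]
ee_rot: [-179.9, -0.1, 134.5]
ft_force: [-0.4, -1.2, -0.6]
opening: 34.8
time_s: 41.9
ee_pos: [515.3, 20.7, 168.7]
ee_rot: [-180.0, -0.0, 177.3]
ft_force: [0.7, 0.3, -1.1]
opening: 34.8
tot mm [ 0.4  1.3 98.9] rot units [-0.003 -0.004 -0.037] min rows 1.5819152558890923 0.020971232526889892
[ 38.4  38.5 -72.3 107.1  40.6  65.8  38.5]
```

View pics/w26.png

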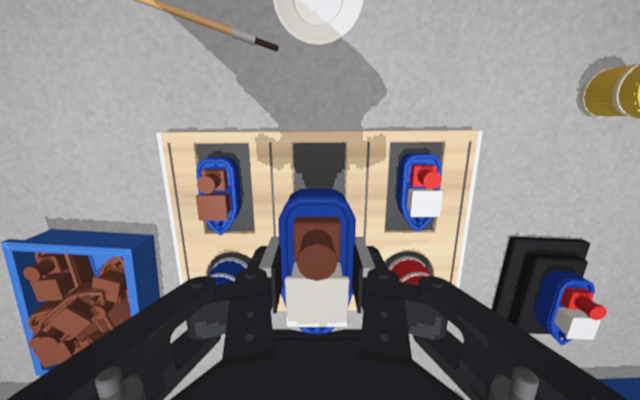

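```bash
python3 -m pendant '{"delta_pos":[[0,0.0008,0.035],[0,0,0.035],[0,0,0.03],[0,0,0],[0,0,0]],"delta_rot":[[0,0,0],[0,0,0],[0,0,0],[0,0,0],[0,0,0]],"fingers":[0.025,0.025,0.025,0.025,0.025]}' 40
python3 - <<'E'
from h import *
p=cam("wrist"); save(p,"w27"); T=pose(); print(ray(p,[317,190],T[2,3]+19)[0].round(1))
im=p["pixels"]; k=((im.max(2)<90)).astype(np.uint8); k[200:]=0;k[:,:240]=0;k[:,400:]=0
n,lab,st,ce=cv2.connectedComponentsWithStats(k)
for i in range(1,n):
    if st[i,4]>300: l,t,w,h,_=st[i]; print(st[i],ray(p,[[l,t],[l+w,t]],20)[:,:2].round(1).tolist())
E
```

```text
time_s: 42.58
ee_pos: [516.0, 23.1, 70.2]
ee_rot: [180.0, 0.1, 177.6]
ft_force: [-0.2, -0.1, 0.5]
opening: 35.3
[477.   24.   89.4]
[ 279  152   77   48 3170] [[466.2, -1.2], [468.5, 51.0]]
```

View pics/w27.png

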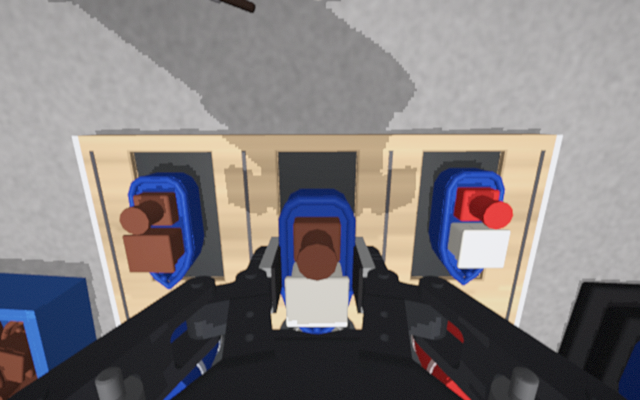

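```bash
python3 -m pendant '{"delta_pos":[[0,0.0005,0.02],[0,0,0.015],[0,0,0.008],[0,0,0.003],[0,0,0],[0,0,0]],"delta_rot":[[0,0,0],[0,0,0],[0,0,0],[0,0,0],[0,0,0],[0,0,0]],"fingers":[0.025,0.025,0.025,0.025,0.025,0.025]}' 40
```

```text
time_s: 43.38
ee_pos: [515.8, 23.3, 23.4]
ee_rot: [180.0, 0.0, 177.6]
ft_force: [-1.2, -0.9, 0.2]
opening: 35.2
```

```bash
python3 -m pendant '{"delta_pos":[[0,0,0.0005],[0,0,0],[0,0,0],[0,0,0],[0,0,0],[0,0,0],[0,0,-0.03],[0,0,-0.05],[0,0,-0.06],[0,0,-0.06],[0,0,0]],"delta_rot":[[0,0,0],[0,0,0],[0,0,0],[0,0,0],[0,0,0],[0,0,0],[0,0,0],[0,0,0],[0,0,0],[0,0,0],[0,0,0]],"fingers":[0.025,0.025,0.05,0.05,0.05,0.05,0.05,0.05,0.05,0.05,0.05]}' 40
python3 -m pendant '{"delta_pos":[[0.05,0,-0.02],[0.05,0,-0.02],[0.03,0,-0.02],[0,0,0],[0,0,0]],"delta_rot":[[0,0,0],[0,0,0],[0,0,0],[0,0,0],[0,0,0]],"fingers":[0.05,0.05,0.05,0.05,0.05]}' 40
python3 - <<'E'
from h import *
p=cam("wrist"); save(p,"w28"); q=cam("scene"); save(q,"s28",(260,170,420,260),5)
t=cam("top"); save(t,"t28",(200,140,400,260),4)
C=np.array([561,21.3]); th=np.radians(-2.4); R=np.array([[np.cos(th),-np.sin(th)],[np.sin(th),np.cos(th)]])
for n,c in(("top",t),("wrist",p)):
  for b,z in(("boat_hull",35),("boat_cabin",35),("boat_funnel",35),("pot_blue",75),("pot_red",75),("pot_white",75),("pot_yellow",60)):
    for d in nets.trace(b,c)[:2]:
        v,u=np.nonzero(d["mask"]); X=ray(c,[u.mean(),v.mean()],z)[0,:2]; print(n,b,round(d["conf"],2),X.round(0),((X-C)@R).round(1))
E
```

```text
time_s: 44.75
ee_pos: [517.3, 24.6, 226.9]
ee_rot: [179.9, 0.4, 177.6]
ft_force: [-0.1, 0.1, -0.5]
opening: 49.9
time_s: 45.38
ee_pos: [386.0, 27.8, 282.2]
ee_rot: [-180.0, 0.0, 177.5]
ft_force: [0.5, -0.5, -0.2]
opening: 50.1
top boat_hull 0.76 [512. -78.] [ -44.4 -101.4]
top boat_cabin 0.54 [570.   7.] [  9.6 -13.8]
top boat_funnel 0.54 [532. 126.] [-33.  103.7]
top pot_blue 0.71 [612. -82.] [  55.  -100.9]
top pot_red 0.65 [617. 117.] [52.3 97.9]
top pot_red 0.22 [612. -82.] [  55.2 -101.1]
top pot_white 0.74 [760.  90.] [196.1  76.9]
top pot_white 0.67 [620.  20.] [59.   0.8]
top pot_yellow 0.51 [431. 312.] [-141.7  285.3]
wrist boat_hull 0.7 [484. -82.] [ -73.  -106.1]
wrist boat_hull 0.39 [491. 126.] [-74.5 101.9]
wrist boat_cabin 0.94 [514.  22.] [-46.7  -1.2]
wrist boat_funnel 0.65 [624. 102.] [59.1 83.2]
wrist boat_funnel 0.6 [491. 127.] [-74.6 102.2]
wrist pot_blue 0.74 [583. -58.] [ 25.3 -78.6]
wrist pot_red 0.74 [591.  95.] [27.3 74.4]
wrist pot_white 0.81 [591.  20.] [29.6 -0.3]
wrist pot_yellow 0.94 [425. 300.] [-147.8  273.2]
```

View pics/w28.png

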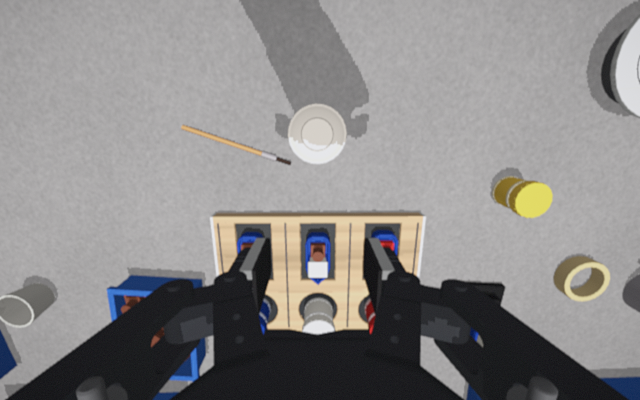

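View pics/s28.png

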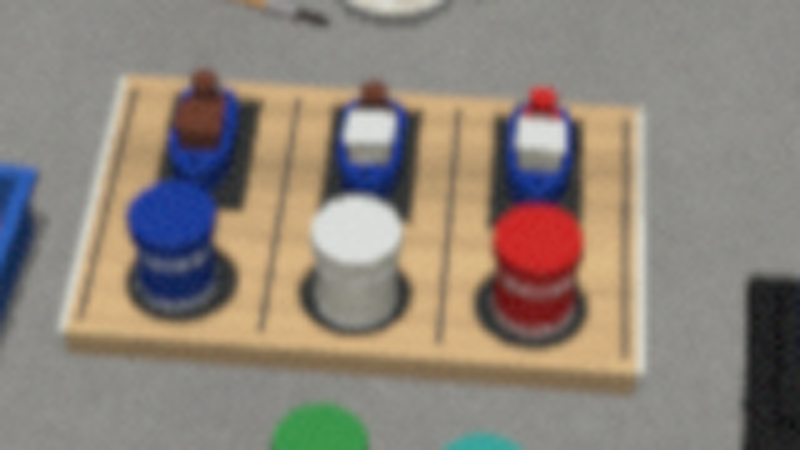

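View pics/t28.png

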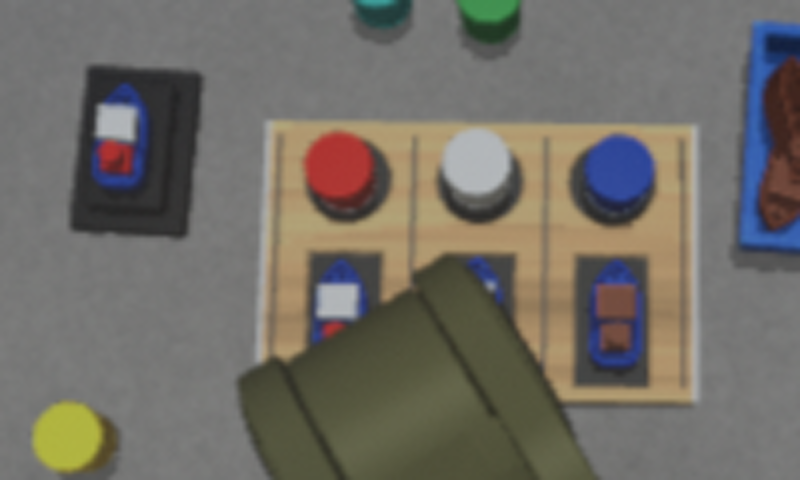

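```bash
python3 - <<'E'
from station import finish_job
print(finish_job())
E
```

```text
the job is handed in; nothing more can be done
None
```

The step board is laid out as asked and the job is handed in, at about 45 s of robot time; `finish_job` gave no verdict. The tray of castings stands at the -y end, so the columns are:

| Column | Pot | Boat in the pocket |
|---|---|---|
| y = -100, by the tray | blue, placed | blue-hull boat |
| middle | white, not touched | white-wheelhouse boat |
| y = +100, by the master | red, placed | red-funnel boat |

**Last checks:** Close views taken after each placing put every pot and boat within about 5 mm of its well or pocket centre. The final scene view shows all of them upright, with the bows pointing to the pots. The fingers were open and the arm was raised clear. The white and yellow pots still measured at their starting places.

**Disagreements:**
- **Network readings:** In the last pictures some of the networks' positions were far off, because the arm and fingers hid part of the board. From the top camera the white-wheelhouse and red-funnel boats read wrong, and from the wrist camera everything but the white-wheelhouse boat did. I relied on the earlier close views and on looking at the pictures instead.
- **Contact force:** The blue-hull boat met the pocket floor with about 33 N at the wrist before I backed off and released it.

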